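Put a clean end cap away in the pedal-lid keeper

ROBOT

A 6-joint arm with a two-finger parallel gripper is mounted at the origin on a cart in front of the work surface, level with it; the furniture and walls round the work are solid. World frame = base frame: x ahead of the robot, y to its left, z up, the work surface at z = 0. Lengths are in mm, angles in rad, forces in N, time in s.
With the tool pointing down it reaches from about 275 to 1000 mm from the base axis. Payload 8.4 kg.
Tool frame: the origin (TCP) lies at the very end of the fingers, on their centre line; the grasp point (between the pads) lies 19 mm behind it; z points along the fingers, y is the line along which they close (so a half turn about z gives the same grasp; the last joint's range is limited). The gripper opens to 85 mm and grips with 20 to 120 N. Pads are 22 mm wide; open, the fingers measure 114 mm over their backs; the gripper's body (76 mm by 85 mm) begins 54 mm behind the grasp point. The pads swing forward as they close: fully open they stand 13 mm farther back than shut.
Start: joints at [1.119, 0.353, 1.633, -0, 1.155, -0.002], TCP at [271.74, 562.837, 231.281] pointing down, gripper open.
Joint ranges: [-2.63, 2.63], [-0.92, 2.1], [0.06, 2.66], [-1.3, 4.44], [0, 2.69], [-3.02, 3.02]. Speed limits (rad/s): [2.22, 2.22, 2.79, 3.14, 3.14, 3.14].

INTERFACE

Orientations are given as [roll, pitch, yaw] about the fixed x, y, z axes, in that order (R = Rz(yaw) Ry(pitch) Rx(roll)).
In Python, from rig import r, vision gives the robot as it stands. The module is installed in compiled form; this text tells all that it offers.
- The arm moves only by the tool play_rows, never from a script. Its argument "steps" is a list of rows, each an object with "delta_pos": the shift along the tool's x, y, z in cm, a list of three; "yaw": the turn about the tool's z in rad; "jaw": the opening in per cent of the stroke, from 0 (shut) to 100 (fully open). A call has exactly 8 rows; each row is the pose to reach, as a shift and turn from the pose commanded when the call began, along the tool's axes at that moment; what a row does not reach only later rows make up. A row lasts 1/10 s, in which the tool goes at most 50 mm and 8.59 degrees, less where a joint would pass 70% of its speed; a pose out of reach is approached as far as the arm can. A call with a gripper value outside its range is refused whole. The fingers move at their own pace and stop on an object; "grip_force" is the grip in N (left out, the last holds). Time passes only in rows, so rows that repeat a pose let the fingers close, or fill a call up. It gives the time, the measured TCP pose, the force, the opening and the grip force at its end, in the units of the state.
- r.sense(): the state, without advancing time (a new reading comes with each control period).
- vision.grab_frame(name): name is "scene" or "top" or "wrist"; returns (picture, depth): 384x512x3 uint8, red, green, blue; 384x512 float32, mm along the optical axis (not along the pixel's ray), 0 where there is no reading.
- vision.calibration(name): a dict with "mtx" (3x3 intrinsics, pixels), "k1" (the pictures are not rectified: a ray, as slopes to the right and down, at radius r is drawn at 1 + k1 r^2 times it, then the intrinsics apply), "extrinsics" (4x4, takes a point from camera to world coordinates). Camera axes: x right, y down, z forward; pixel columns grow to the right and rows downward; lengths in mm; the calibration is good to about 2 mm. A picture is of the moment at which its call begins: read the wrist's pose just before it. calibration takes no time and is no camera call; for the wrist camera it gives the pose at the moment of the call.
- r.sign_off(): hands the job in; it is judged then, once.
Trained networks look in the newest picture that a camera, given by its name, has taken for a name from the list of things; names that differ only in an ending like _2 or _b are one class to them, and where a whole thing is asked for, a point or a joint stands for the part that bears it (a point fixed in the world has none). Each returns a list of dicts, best first, with "conf" (0 to 1); they miss things now and then, are a little off and sometimes report something else, mostly with a low value. They report only what shows in the picture. A call takes as long as a camera call. They do not tell look-alikes from the thing itself.
- vision.cut_out(camera, thing): "region" (384x512 bool, what is visible of it) and "uv" ([column, row] in pixels, amid what is visible of it).
- vision.landmark_of(camera, thing): "uv" ([column, row] in pixels: a listed point, or the origin of a listed thing).
The state is a dict: "clock": time; "qpos": joint angles; "qvel": joint speeds; "joint_efforts": joint torques, N m; "eef_pos": TCP position; "tcp_rot": TCP orientation; "contact_force": force on the tool from outside, world axes, zero at the start; "wrist_torque": the same for the moment, N m; "opening": opening from 0.0 (shut) to 1.0 (fully open); "grasp_force": force on a finger pad.
Only numpy, scipy, OpenCV 4.12 (cv2) and the standard library are available. Lean on these libraries where they do the work, as an engineer would, in place of code of your own. Each camera call takes 0.05 s, during which the arm holds its last target. There are 200 camera calls.

TASK

Put the loose end cap away in the white pedal-lid keeper, working the lid by its pedal alone, never by hand. Press the pedal down until you feel it meet its stop, shift it to the left (seen from the pedal side) under its catch and let it rise gently into the notch so that the lid stays open by itself, and stand the cap upright on the floor inside, next to the ones already there. Then free the pedal from the catch and ease it all the way up so that the lid closes gently and never slams; do not force the pedal against its stop or catch, and leave the other things where they are.

Things in the scene. Friction and masses are not known exactly. Their poses are not given: they have to be found in the camera images.
- keeper: Clean-parts keeper fixed to the bench: white sheet-metal box 170 x 170 mm, rim 143 mm high, hinged lid, walls 4 mm. Origin: centre of its underside, on the bench; z up, x from the pedal side (-x, toward the robot) to the hinge side (+x), y to the left seen from the pedal side.
- keeper_floor (a point): Point on the keeper's inner floor in the middle of its empty pedal-side half, 35 mm ahead (-x) of the keeper's centre and 93 mm above the bench. The inside is 162 x 162 mm, 50 mm deep. Two fixed caps like the loose one stand in the hinge-side half at keeper (x, y) = (47, -42) and (44, 46) mm.
- slot (a point): Where the pedal's 10 mm round bar leaves the keeper at rest, through the J slot of a dark steel plate (gate): straight down to a rubbery stop, then 17 to 20 mm left (+y) under a hanging tooth, then up into a notch 3.5 mm deep that holds it. From stop to tooth the bar has 1.6 mm to spare (2.6 mm at the tread). The plate is set up to 6.5 mm higher or lower (10.5 mm at the tread), not measured here: feel for it.
- lid (a joint): Lid angle in rad: 0 shut, grows as it opens; linked both ways to the pedal. About 1.25 to 1.85 while the pedal sits in its notch, 1.45 to 2.05 at the stop; 1 mm of tread travel is about 0.027 rad of lid.
- lid_front (a point): Middle of the front edge of the white lid, 178 x 177 x 8 mm, which is not to be touched. Its hinge line lies 101 mm behind (+x) the keeper's centre, 146 mm above the bench; the plate runs from 13 to 191 mm ahead of the hinge. Open, it reaches 0.34 m above the bench and leans forward by 20 deg at most.
- pedal: Pedal lever. Origin: on its cross shaft, 50 mm behind (+x) the keeper's centre, 60 mm up. It turns about keeper y and slides along it (0 to 20 mm to +y). At rest its axes are the keeper's; pressing tips it by 0.24 to 0.33 rad at the stop, 0.04 less in the notch. Springs return it up (7 to 11 N felt at the tread) and to the right (-y; 2 N at rest, 4.5 N at the notch).
- pedal_tread (a point): Middle of the tread's top: steel channel with rubber top, 40 mm wide (keeper y), 46 mm long (x), flanges reaching to 18 mm under this point, free at both sides and pinchable across its width. At rest 170 mm ahead (-x) of the keeper's centre, 107 mm above the bench, sloping 0.165 rad; at the stop 53 to 74 mm lower, in the notch 8 mm less than that.
- cap_mid (a point): Centre (half-way up) of the loose off-white membrane end cap, standing on its wide flange: flange 44 mm across and 12 mm high, round spigot above it 25 mm across, 31 mm high in all, about 20 g. z is its axis, up. It stands alone in the free front part of the bench.
- tub_mid (a point): Centre of the grease tub, 50 mm across, 46 mm high, standing loose on the bench. Leave alone.
- glue_mid (a point): Centre of the glue bottle, 37 mm across, 105 mm high, standing loose on the bench; this point is 50 mm up. Leave alone.
- elbow_mid (a point): Centre of the small loose elbow fitting, 42 x 31 x 19 mm. Leave alone.
Things that resemble listed ones, but are neither listed nor needed, are in the scene too. What is shaped like the part that bears cap_mid but pink or yellow is not meant.

How it is judged (in metres and radians):
On the way, in this order (a step that is already met when the one before it is completed fails the run):
1. the lid stands open by itself, the pedal held down by its catch and no longer touched (value of joint lid above 1.05 rad and contact force between each of the fingers, the arm and pedal below 0.2 N), for 0.4 s.
2. the cap stands upright on the keeper's inner floor, let go, the lid still standing open (x of cap_mid in the frame of keeper between -0.078 and 0.078 m and y of cap_mid in the frame of keeper between -0.078 and 0.078 m and z of cap_mid in the frame of keeper between 0.102 and 0.115 m and angle between cap_mid's own z axis and vertical below 0.2 rad and value of joint lid above 1.05 rad and contact force between the fingers and cap below 0.1 N), for 0.3 s.
At the end, for the whole second after the job is handed in: The lid is shut (under 0.04 rad) and the end cap stands upright (within 0.2 rad) and at rest on the keeper's inner floor, anywhere inside (x of cap_mid in the frame of keeper between -0.078 and 0.078 m and y of cap_mid in the frame of keeper between -0.078 and 0.078 m and z of cap_mid in the frame of keeper between 0.102 and 0.115 m and angle between cap_mid's own z axis and vertical below 0.2 rad and value of joint lid below 0.04 rad and linear speed of cap below 0.02 m/s); the robot touches nothing.
It fails at once if the lid slammed (closing faster than 4 rad/s over the last 0.5 rad) (value of joint lid below 0.5 rad and velocity of joint lid below -4 rad/s).
It fails at once if the pedal bar was forced against its stop or catch in the gate plate (contact force between pedal and gate above 30 N).
It fails at once if the lid was touched (contact force between any of the fingers, the arm and lid above 1 N).
It fails at once if another thing was pushed more than 15 mm (distance of any of tub_mid, glue_mid, elbow_mid from where it was at the start of the episode above 0.015 m).
It also fails if it takes over 72 s, if anything falls off the work surface, if the arm or the gripper's body presses on something with over 40 N, if the wrist force passes 120 N, or if a joint passes its speed limit or range.

## Working session

There is one attempt and no reset: what is moved stays moved. The work goes in short steps, Python scripts to look and compute and a tool call to move; the robot and the scene stay as the last step left them, time stands still between calls to the robot, and variables do not carry over. Pictures are saved under pics/ and viewed, at most 14 in all, crops included, and the job is handed in when it is done.

Besides the shell and the picture viewer there is one more tool, called after "Call:" as name([rows], argument=value, ...), one row to a line, values as JSON. play_rows: Moves the arm, as the interface text tells. Its arguments: {"type":"object","properties":{"steps":{"type":"array"},"grip_force":{"type":"number"}},"required":["steps"]}

```bash
mkdir -p pics; cat > h.py <<'E'
import numpy as np, cv2
from rig import r, vision
def px2w(cam,uv,depth=None,z=None,C=None):
    C=C or vision.calibration(cam); K=np.array(C['mtx']);T=np.array(C['extrinsics']);k=C['k1']
    d=np.array([(uv[0]-K[0,2])/K[0,0],(uv[1]-K[1,2])/K[1,1]]);s=d.copy()
    for _ in range(20): s=d/(1+k*(s@s))
    ray=np.array([s[0],s[1],1.])
    if z is not None:
        w=T[:3,:3]@ray; return T[:3,3]+w*(z-T[2,3])/w[2]
    return T[:3,:3]@(ray*depth)+T[:3,3]
def w2px(cam,p,C=None):
    C=C or vision.calibration(cam); K=np.array(C['mtx']);T=np.array(C['extrinsics']);k=C['k1']
    c=T[:3,:3].T@(np.array(p)-T[:3,3]); s=c[:2]/c[2]; s=s*(1+k*(s@s)); return [K[0,0]*s[0]+K[0,2],K[1,1]*s[1]+K[1,2]]
def save(n,im): cv2.imwrite('pics/'+n,im[:,:,::-1])
E
python3 - <<'E'
from h import *
np.set_printoptions(precision=1,suppress=True)
print(r.sense())
ims=[]
for c in ['scene','top']:
    im,d=vision.grab_frame(c); ims.append(im)
    np.save('/tmp/%s_d.npy'%c,d)
    C=vision.calibration(c); print(c,np.array(C['extrinsics'])[:3])
    for t in ['keeper','pedal_tread','slot','lid_front','keeper_floor','cap_mid','tub_mid','glue_mid','elbow_mid','pedal']:
        for o in vision.landmark_of(c,t)[:4]:
            u,v=o['uv'];dd=d[int(np.clip(v,0,383)),int(np.clip(u,0,511))]
            print(t,round(o['conf'],2),np.array(o['uv']),px2w(c,o['uv'],dd,C=C))
    save(c+'.png',im)
big=np.vstack(ims); save('both.png',cv2.resize(big,(400,600)))
E
```

```text
{'clock': 0.0, 'qpos': array([ 1.1,  0.4,  1.6,  0. ,  1.2, -0. ]), 'qvel': array([ 0., -0.,  0.,  0., -0.,  0.]), 'joint_efforts': array([  0. , -60.5, -34.2,  -0. ,   0. ,   0. ]), 'eef_pos': array([271.5, 562.4, 230.6]), 'tcp_rot': array([-3.1, -0. ,  2.7]), 'contact_force': array([-0.6,  0.4,  0.4]), 'wrist_torque': array([-0., -0.,  0.]), 'grasp_force': 0.0, 'opening': 1.0023741978341802}
scene [[   0.8   -0.4    0.4   82.3]
 [  -0.6   -0.6    0.5 -777.5]
 [   0.    -0.7   -0.7 1085. ]]
keeper 0.66 [278.4 243.1] [ 524.7 -291.6  147.1]
slot 0.95 [263.1 243.9] [ 517.6 -234.9   83.1]
lid_front 0.87 [262.6 227. ] [ 520.5 -226.3  151.7]
keeper_floor 0.93 [273.6 230.7] [ 535.5 -256.1  155.5]
cap_mid 0.66 [190.5 195. ] [464.2  95.   26.3]
cap_mid 0.5 [183.5 177.7] [485.9 180.3  24.1]
cap_mid 0.49 [200.9 168.6] [565.7 198.6   7.1]
tub_mid 0.62 [306.3 306.8] [ 506.5 -442.    44.2]
glue_mid 0.78 [343.7 282.2] [ 633.  -450.3   55. ]
elbow_mid 0.42 [176.6 156.1] [523.2 298.   15.9]
pedal 0.16 [344.1 279. ] [ 637.3 -445.8   61.5]
top [[   0.    -1.     0.1  429.7]
 [  -1.    -0.    -0.   -66.6]
 [   0.    -0.1   -1.  1423.1]]
pedal_tread 0.79 [316.4 238.9] [ 437.4 -240.6  102.7]
pedal_tread 0.17 [312.3 209.4] [ 515.6 -223.4  154.7]
slot 0.65 [312.8 211.7] [ 513.7 -233.    87.8]
slot 0.62 [308.3 210. ] [ 514.2 -213.1  150.9]
slot 0.26 [379.5 166.1] [ 647.6 -430.1   70.7]
lid_front 0.93 [313.  210.2] [ 517.4 -232.6   96.1]
cap_mid 0.74 [165.3 221.6] [487.4 196.9   3. ]
cap_mid 0.68 [169.3 190.9] [579.7 187.4   0.9]
cap_mid 0.66 [194.6 227.1] [471.6 109.5   0.1]
tub_mid 0.61 [380.9 212. ] [ 516.2 -437.9   45.1]
tub_mid 0.34 [382.5 167.9] [ 641.  -436.3   79.5]
glue_mid 0.61 [379.5 166.4] [ 646.7 -430.1   70.6]
elbow_mid 0.45 [129.7 205.9] [533.5 304.3   5.8]
```

```bash
python3 - <<'E'
from h import *
a=cv2.imread('pics/scene.png'); b=cv2.imread('pics/top.png')
A=cv2.resize(a[130:355,130:430],(800,600)); cv2.imwrite('pics/a.png',A)
B=cv2.resize(b[130:280,110:410],(800,400),interpolation=cv2.INTER_CUBIC); cv2.imwrite('pics/b.png',B)
E
```

```text
(no output)
```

View pics/a.png

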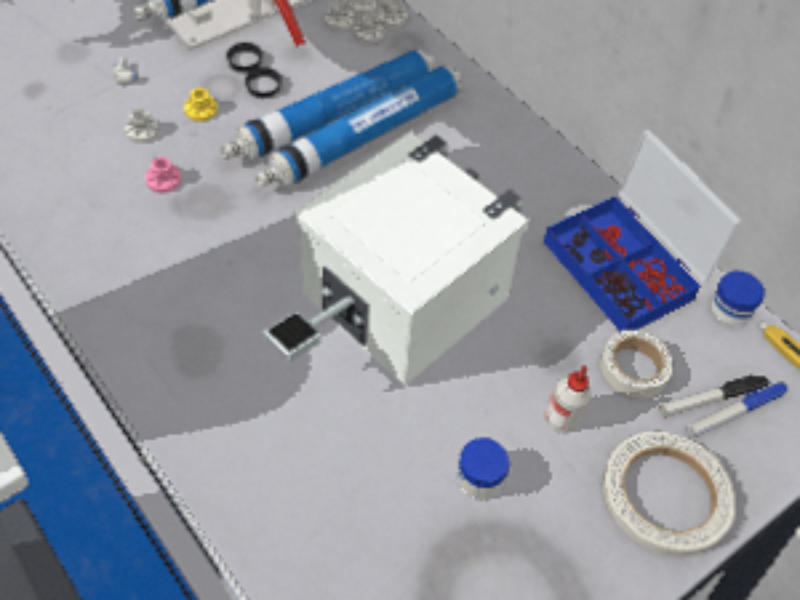

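View pics/b.png

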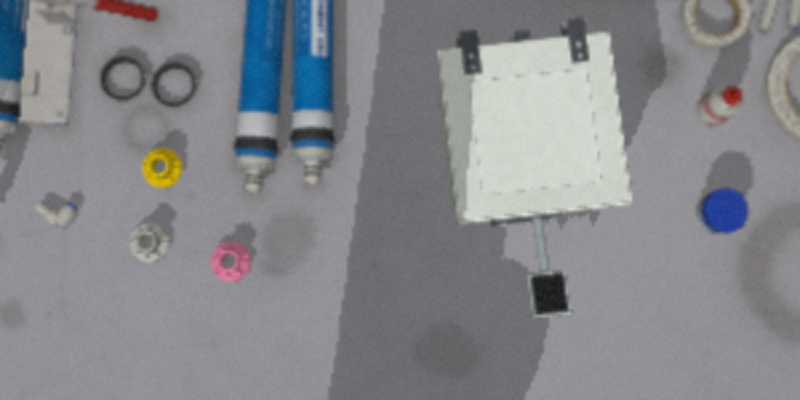

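The off-white cap stands at top px (165,221), which is (190,136) in the crop. The look-alikes are pink (194,227) and yellow (170,191). The off-white one matches the description. Next I measure the keeper's pose and take a close crop of the cap.

```bash
cat >> h.py <<'E'
def cloud(cam,d,C=None):
    C=C or vision.calibration(cam); K=np.array(C['mtx'],float);T=np.array(C['extrinsics']);k=C['k1']
    v,u=np.mgrid[0:384,0:512]
    dx=(u-K[0,2])/K[0,0];dy=(v-K[1,2])/K[1,1];sx,sy=dx.copy(),dy.copy()
    for _ in range(20):
        f=1+k*(sx**2+sy**2);sx=dx/f;sy=dy/f
    P=np.stack([sx*d,sy*d,d],-1)@T[:3,:3].T+T[:3,3]
    P[d<=0]=np.nan
    return P
E
python3 - <<'E'
from h import *
np.set_printoptions(precision=2,suppress=True)
for c in ['top','scene']:
    P=cloud(c,np.load('/tmp/%s_d.npy'%c))
    x,y,z=P[...,0],P[...,1],P[...,2]
    def box(m,n):
        m=cv2.morphologyEx(m.astype(np.uint8),cv2.MORPH_OPEN,np.ones((2,2)))
        q=P[m>0]
        print(c,n,len(q),cv2.minAreaRect(q[:,:2].astype(np.float32)),np.median(q,0))
    reg=(x>400)&(x<750)&(y>-400)&(y<-100)
    box(reg&(z>138)&(z<170),'lid'); box(reg&(x<480)&(z>85)&(z<125),'tread')
    for n,cx,cy in [('cap',487,193),('tub',512,-440),('glue',636,-440)]:
        m=(abs(x-cx)<45)&(abs(y-cy)<45)&(z>10)
        if n!='cap': m&=z>20
        box(m,n)
    m=(x>350)&(x<460)&(y>-150)&(y<100); print('bench z',np.nanmedian(z[m]))
b=cv2.imread('pics/scene.png'); cv2.imwrite('pics/c.png',cv2.resize(b[150:210,165:225],(400,400),interpolation=cv2.INTER_CUBIC))
E
```

```text
top lid 4430 ((623.9232788085938, -232.378173828125), (218.02906799316406, 206.13638305664062), 8.051673889160156) [nan nan nan]
top tread 270 ((438.39239501953125, -244.42922973632812), (78.28472137451172, 47.094032287597656), 26.939950942993164) [nan nan nan]
top cap 81 ((485.5250549316406, 193.6265869140625), (28.61050033569336, 34.685054779052734), 0.7416901588439941) [nan nan nan]
top tub 246 ((523.9111938476562, -449.75946044921875), (43.793514251708984, 64.5700454711914), 1.7292075157165527) [ 523.46 -443.     45.66]
top glue 182 ((644.693359375, -451.62744140625), (35.01045227050781, 58.792396545410156), 7.124244213104248) [ 640.85 -437.95   61.25]
bench z 0.6116940829565465
scene lid 3364 ((664.2030029296875, -185.9373779296875), (345.3380432128906, 164.55751037597656), 17.63831901550293) [nan nan nan]
scene tread 250 ((450.45257568359375, -210.37948608398438), (119.61100769042969, 65.43740844726562), 46.57001495361328) [nan nan nan]
scene cap 76 ((497.604248046875, 194.68206787109375), (43.90129089355469, 25.894350051879883), 49.533935546875) [nan nan nan]
scene tub 317 ((534.1546020507812, -445.1412048339844), (44.42350769042969, 67.60244750976562), 74.34703826904297) [ 523.85 -445.83   44.02]
scene glue 242 ((668.733642578125, -436.7421875), (88.28751373291016, 30.890975952148438), 12.767919540405273) [ 638.08 -446.2    56.99]
bench z 0.3765121344496265
```

View pics/c.png

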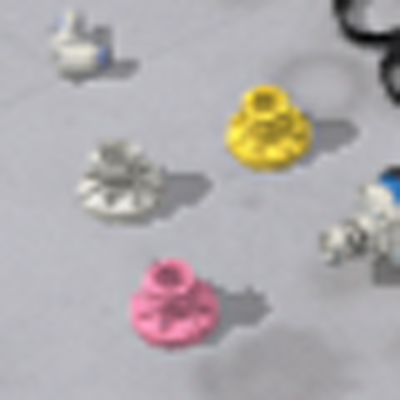

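The crop shows the off-white cap at crop (120,178), which is scene (183,177). It is clearly distinct from the pink and yellow caps. Next I move to hover over the tread.

```bash
cat >> h.py <<'E'
def delta(p,yaw=None,cur=None):
    s=r.sense(); c=np.array(cur[:3]) if cur else s['eef_pos']; y0=cur[3] if cur else s['tcp_rot'][2]
    d=np.array(p)-c; yaw=y0 if yaw is None else yaw
    return np.round([(d[0]*np.cos(y0)+d[1]*np.sin(y0))/10,(d[0]*np.sin(y0)-d[1]*np.cos(y0))/10,-d[2]/10,-(yaw-y0)],3).tolist()
E
python3 - <<'E'
from h import *
print(r.sense()['tcp_rot'])
y0=r.sense()['tcp_rot'][2]
c=[271.74,562.837,231.281,y0]
for t in [[350,260,250,1.83],[400,0,250,0.97],[425,-235,250,0.11]]:
    print(delta(t[:3],t[3],c)); c=t
E
```

```text
[3.14153584e+00 2.95354542e-06 2.69178474e+00]
[-20.215, -23.869, -1.872, 0.862]
[-26.413, -1.831, 0.0, 0.86]
[-17.972, 15.347, 0.0, 0.86]
```

Call:
play_rows([
  {"delta_pos": [-1.5, -1.8, -0.3], "yaw": 0.06, "jaw": 100},
  {"delta_pos": [-4.5, -5.3, -0.6], "yaw": 0.19, "jaw": 100},
  {"delta_pos": [-7.5, -8.9, -0.9], "yaw": 0.32, "jaw": 100},
  {"delta_pos": [-10.5, -12.4, -1.2], "yaw": 0.45, "jaw": 100},
  {"delta_pos": [-13.5, -15.9, -1.5], "yaw": 0.58, "jaw": 100},
  {"delta_pos": [-16.5, -19.5, -1.9], "yaw": 0.7, "jaw": 100},
  {"delta_pos": [-19, -22.5, -1.9], "yaw": 0.81, "jaw": 100},
  {"delta_pos": [-20.2, -23.9, -1.9], "yaw": 0.86, "jaw": 100},
])

```text
clock: 1.9
eef_pos: [349.9, 257.1, 250.5]
tcp_rot: [3.141, 0.001, 1.826]
contact_force: [0.6, -0.1, 0.1]
opening: 0.998
grasp_force: 0.0
```

Call:
play_rows([
  {"delta_pos": [-2, -0.1, 0], "yaw": 0.06, "jaw": 100},
  {"delta_pos": [-6, -0.4, 0], "yaw": 0.19, "jaw": 100},
  {"delta_pos": [-10, -0.7, 0], "yaw": 0.32, "jaw": 100},
  {"delta_pos": [-14, -1, 0], "yaw": 0.45, "jaw": 100},
  {"delta_pos": [-18, -1.2, 0], "yaw": 0.58, "jaw": 100},
  {"delta_pos": [-22, -1.5, 0], "yaw": 0.7, "jaw": 100},
  {"delta_pos": [-25, -1.7, 0], "yaw": 0.81, "jaw": 100},
  {"delta_pos": [-26.4, -1.8, 0], "yaw": 0.86, "jaw": 100},
])

```text
clock: 2.7
eef_pos: [400.8, -2.1, 250.5]
tcp_rot: [3.141, -0.0, 0.966]
contact_force: [-0.5, -0.3, 0.2]
opening: 0.999
grasp_force: 0.0
```

Call:
play_rows([
  {"delta_pos": [-1.4, 1.2, 0], "yaw": 0.06, "jaw": 100},
  {"delta_pos": [-4.2, 3.6, 0], "yaw": 0.19, "jaw": 100},
  {"delta_pos": [-7, 6, 0], "yaw": 0.32, "jaw": 100},
  {"delta_pos": [-9.8, 8.4, 0], "yaw": 0.45, "jaw": 100},
  {"delta_pos": [-12.6, 10.8, 0], "yaw": 0.58, "jaw": 100},
  {"delta_pos": [-15.4, 13.1, 0], "yaw": 0.7, "jaw": 100},
  {"delta_pos": [-17.2, 14.7, 0], "yaw": 0.81, "jaw": 100},
  {"delta_pos": [-18, 15.3, 0], "yaw": 0.86, "jaw": 100},
])

```text
clock: 3.5
eef_pos: [425.6, -237.1, 250.4]
tcp_rot: [3.141, -0.0, 0.106]
contact_force: [0.9, 0.0, -0.6]
opening: 1.001
grasp_force: 0.0
```

```bash
python3 - <<'E'
from h import *
np.set_printoptions(precision=2,suppress=True)
s=r.sense(); print(s['clock'],s['eef_pos'],s['tcp_rot'],s['qpos'])
C=vision.calibration('wrist'); print(np.array(C['extrinsics'])[:3])
im,d=vision.grab_frame('wrist'); np.save('/tmp/w_d.npy',d); save('w1.png',im)
for t in ['keeper','pedal_tread','slot','lid_front','keeper_floor','pedal']:
    for o in vision.landmark_of('wrist',t)[:3]:
        u,v=o['uv'];dd=d[int(v),int(u)]
        print(t,round(o['conf'],2),np.array(o['uv']),px2w('wrist',o['uv'],dd,C=C))
E
```

```text
3.5 [ 425.57 -237.11  250.35] [ 3.14 -0.    0.11] [-0.51  0.12  1.9  -0.    1.13  0.95]
[[   0.11   -0.96   -0.27  495.  ]
 [  -0.99   -0.1    -0.03 -229.13]
 [   0.      0.27   -0.96  393.62]]
pedal_tread 0.65 [255.7 164.6] [ 437.3  -235.02  106.94]
slot 0.66 [251.6  69.1] [ 515.22 -223.35   99.59]
lid_front 0.77 [255.   64.9] [ 514.62 -226.38  151.08]
```

View pics/w1.png

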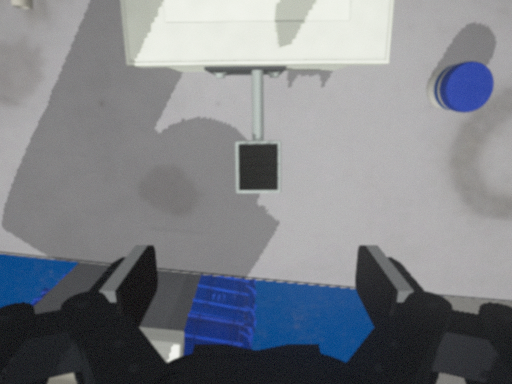

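The wrist view shows the tread at about (258,167), the bar running up to the lid's front edge at rows 64–66, and the lid corners near (134,66) and (389,64). I'll turn the tool by half a turn so the camera faces away from the lid. Before that, I work out the tread's position.

```bash
python3 - <<'E'
from h import *
np.set_printoptions(precision=2,suppress=True)
C=vision.calibration('wrist');im=cv2.imread('pics/w1.png')
d=np.load('/tmp/w_d.npy');P=cloud('wrist',d,C)
g=cv2.cvtColor(im,cv2.COLOR_BGR2GRAY)
m=((g[130:205,220:300]<50)).astype(np.uint8)
n,l,st,ce=cv2.connectedComponentsWithStats(m); i=1+np.argmax(st[1:,4]); print(st[i],ce[i]+[220,130])
q=np.argwhere(l==i)[:,::-1]+[220,130]; print(cv2.minAreaRect(q.astype(np.float32)))
uv=ce[i]+[220,130]; print('tread@107',px2w('wrist',uv,z=107,C=C), 'depth pts',np.nanmedian(P[q[:,1],q[:,0]],0))
lid=P[20:55,150:380].reshape(-1,3); print('lid z',np.nanmedian(lid[:,2]))
print('bench z',np.nanmedian(P[180:230,320:350,2]))
# lid front edge
pts=[]
for u in range(145,380,5):
    col=g[50:80,u].astype(int); v=50+np.argmin(np.diff(col)); pts.append(px2w('wrist',(u,v),z=152,C=C))
pts=np.array(pts); v=cv2.fitLine(pts[:,:2].astype(np.float32),cv2.DIST_HUBER,0,.01,.01).ravel(); print(v,np.arctan2(v[1],v[0]))
for row in (30,50):
  rr=g[row].astype(int); 
  print(row, [ (u,rr[u]) for u in list(range(118,140,2))+list(range(384,398,2))])
print(px2w('wrist',(134,66),z=150,C=C),px2w('wrist',(389,64),z=150,C=C))
for a,b in [((256,80),(258,135))]: print(px2w('wrist',a,z=85,C=C),px2w('wrist',b,z=98,C=C))
s=r.sense();print(delta([433,-242,150],0.106+1.571),delta([433,-242,150],0.106-1.571))
E
```

```text
[ 21  16  29  42 456] [250.86 169.73]
((255.0, 166.5), (41.0, 28.0), 90.0)
tread@107 [ 431.97 -228.08  107.  ] depth pts [ 430.97 -227.65  108.46]
lid z 154.59741142213804
bench z 0.2706540350472437
[   0.12   -0.99  518.02 -253.43] -1.4496535
30 [(118, np.int64(127)), (120, np.int64(125)), (122, np.int64(143)), (124, np.int64(163)), (126, np.int64(173)), (128, np.int64(179)), (130, np.int64(187)), (132, np.int64(186)), (134, np.int64(185)), (136, np.int64(186)), (138, np.int64(185)), (384, np.int64(232)), (386, np.int64(228)), (388, np.int64(219)), (390, np.int64(222)), (392, np.int64(184)), (394, np.int64(177)), (396, np.int64(175))]
50 [(118, np.int64(130)), (120, np.int64(126)), (122, np.int64(129)), (124, np.int64(144)), (126, np.int64(175)), (128, np.int64(173)), (130, np.int64(183)), (132, np.int64(188)), (134, np.int64(183)), (136, np.int64(185)), (138, np.int64(186)), (384, np.int64(232)), (386, np.int64(221)), (388, np.int64(227)), (390, np.int64(193)), (392, np.int64(179)), (394, np.int64(179)), (396, np.int64(175))]
[ 504.53 -140.27  150.  ] [ 525.67 -313.45  150.  ]
[ 507.2  -223.97   85.  ] [ 461.42 -230.96   98.  ]
[0.675, 0.876, 10.036, -1.563] [0.675, 0.876, 10.036, 1.579]
```

```bash
python3 - <<'E'
from h import *
np.set_printoptions(precision=2,suppress=True)
s=r.sense(); print(s['eef_pos'],s['tcp_rot'])
C=vision.calibration('wrist')
im,d=vision.grab_frame('wrist'); save('w2.png',im)
g=cv2.cvtColor(im[:,:,::-1],cv2.COLOR_BGR2GRAY).astype(int)
m=np.zeros((384,512),np.uint8); m[120:215,215:305]=1
m=m*(g<75).astype(np.uint8); m=cv2.morphologyEx(m,cv2.MORPH_OPEN,np.ones((3,3)))
n,l,st,ce=cv2.connectedComponentsWithStats(m); i=1+np.argmax(st[1:,4]); q=np.argwhere(l==i)[:,::-1]
R=cv2.minAreaRect(q.astype(np.float32)); print(R); print('tread',px2w('wrist',R[0],z=107,C=C))
pts=[]
for u in range(145,385,4):
    v=52+np.argmin(np.diff(g[52:80,u])); pts.append(px2w('wrist',(u,v),z=150,C=C))
pts=np.array(pts); v=cv2.fitLine(pts[:,:2].astype(np.float32),cv2.DIST_HUBER,0,.01,.01).ravel(); print(v,np.arctan2(v[1],v[0])+np.pi/2)
for t in ['pedal_tread','slot','lid_front']:
    for o in vision.landmark_of('wrist',t)[:1]: print(t,o['conf'],o['uv'],px2w('wrist',o['uv'],z={'p':107,'s':95,'l':150}[t[0]],C=C))
print(px2w('wrist',(134,66),z=150,C=C),px2w('wrist',(389,64),z=150,C=C))
cv2.imwrite('pics/w2c.png',cv2.resize(im[30:220,110:410,::-1],(800,507)))
E
```

```text
[ 425.3  -234.07  250.36] [-3.14 -0.    0.11]
((261.0, 166.5), (43.0, 36.0), 90.0)
tread [ 435.8  -236.49  107.  ]
[   0.12   -0.99  514.95 -225.25] 0.11626339
pedal_tread 0.86 [259.4, 165.2] [ 436.78 -234.98  107.  ]
slot 0.84 [256.4, 65.0] [ 518.75 -223.     95.  ]
lid_front 0.79 [261.1, 67.2] [ 513.27 -226.83  150.  ]
[ 504.53 -140.27  150.  ] [ 525.67 -313.45  150.  ]
```

View pics/w2c.png

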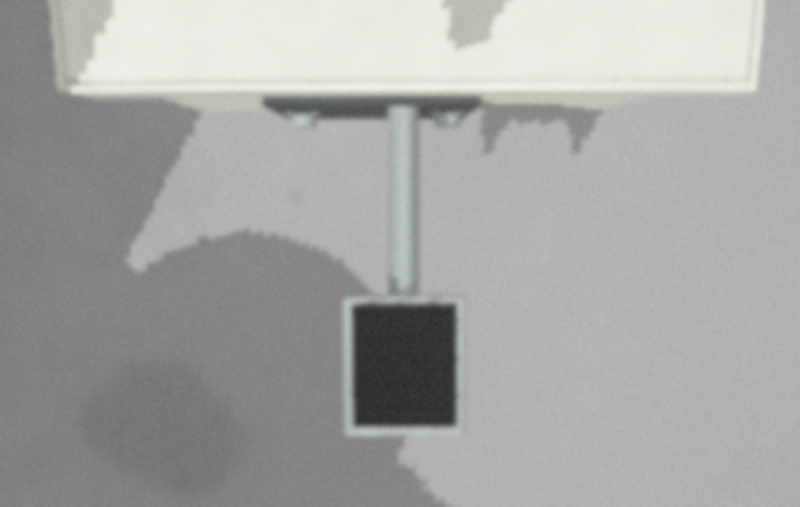

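The crop shows the tread's centre at crop (402,365) and the bar running straight back to the dark gate plate. That puts the tread at (436,-236.5), with keeper yaw about 0.118. Now I make the half turn above the tread.

Call:
play_rows([
  {"delta_pos": [0.1, 0.05, 0.3], "yaw": -0.1, "jaw": 100},
  {"delta_pos": [0.3, 0.1, 0.8], "yaw": -0.24, "jaw": 100},
  {"delta_pos": [0.5, 0.15, 1.5], "yaw": -0.38, "jaw": 100},
  {"delta_pos": [0.7, 0.2, 2.2], "yaw": -0.52, "jaw": 100},
  {"delta_pos": [0.8, 0.25, 3], "yaw": -0.66, "jaw": 100},
  {"delta_pos": [0.9, 0.3, 3.8], "yaw": -0.8, "jaw": 100},
  {"delta_pos": [1, 0.35, 4.5], "yaw": -0.94, "jaw": 100},
  {"delta_pos": [1.04, 0.35, 5], "yaw": -1.08, "jaw": 100},
])

```text
clock: 4.85
eef_pos: [436.1, -236.9, 199.9]
tcp_rot: [-3.141, -0.0, 1.198]
contact_force: [0.8, -1.4, -1.1]
opening: 1.003
grasp_force: 0.0
```

Call:
play_rows([
  {"delta_pos": [0, 0, 0.5], "yaw": -0.14, "jaw": 100},
  {"delta_pos": [0, 0, 1], "yaw": -0.28, "jaw": 100},
  {"delta_pos": [0, 0, 1.5], "yaw": -0.42, "jaw": 100},
  {"delta_pos": [0, 0, 2], "yaw": -0.56, "jaw": 100},
  {"delta_pos": [0, 0, 2.5], "yaw": -0.7, "jaw": 100},
  {"delta_pos": [0, 0, 3], "yaw": -0.84, "jaw": 100},
  {"delta_pos": [0, 0, 3.5], "yaw": -0.98, "jaw": 100},
  {"delta_pos": [0, 0, 4], "yaw": -1.12, "jaw": 100},
])

```text
clock: 5.65
eef_pos: [436.2, -237.0, 160.1]
tcp_rot: [3.142, 0.0, 2.318]
contact_force: [-0.5, 0.6, 0.5]
opening: 1.005
grasp_force: 0.0
```

Call:
play_rows([
  {"delta_pos": [0, 0, 0.3], "yaw": -0.14, "jaw": 90},
  {"delta_pos": [0, 0, 0.5], "yaw": -0.28, "jaw": 90},
  {"delta_pos": [0, 0, 0.5], "yaw": -0.42, "jaw": 90},
  {"delta_pos": [0, 0, 0.5], "yaw": -0.56, "jaw": 80},
  {"delta_pos": [0, 0, 0.5], "yaw": -0.7, "jaw": 80},
  {"delta_pos": [0, 0, 0.5], "yaw": -0.82, "jaw": 80},
  {"delta_pos": [0, 0, 0.5], "yaw": -0.92, "jaw": 80},
  {"delta_pos": [0, 0, 0.5], "yaw": -0.95, "jaw": 80},
])

```text
clock: 6.45
eef_pos: [436.2, -237.0, 155.4]
tcp_rot: [-3.142, 0.0, -3.017]
contact_force: [-0.1, 0.2, 0.1]
opening: 0.802
grasp_force: 0.0
```

```bash
python3 - <<'E'
from h import *
np.set_printoptions(precision=2,suppress=True)
im,d=vision.grab_frame('wrist'); save('w3.png',im)
s=r.sense(); print(s['clock'],s['eef_pos'],s['tcp_rot'],s['qpos'],s['contact_force'])
print(delta([436,-236.5,83],3.2596-2*np.pi))
E
```

```text
6.5 [ 436.19 -236.96  155.37] [-3.14  0.   -3.02] [-0.5   0.25  1.98 -0.    0.92 -2.2 ] [-0.47  0.95 -0.14]
[0.013, 0.048, 7.237, 0.006]
```

Call:
play_rows([
  {"delta_pos": [0, 0.05, 1], "yaw": 0.006, "jaw": 80},
  {"delta_pos": [0, 0.05, 2.5], "yaw": 0.006, "jaw": 80},
  {"delta_pos": [0, 0.05, 4.5], "yaw": 0.006, "jaw": 80},
  {"delta_pos": [0, 0.05, 6], "yaw": 0.006, "jaw": 80},
  {"delta_pos": [0, 0.05, 7], "yaw": 0.006, "jaw": 75},
  {"delta_pos": [0, 0.05, 7.2], "yaw": 0.006, "jaw": 70},
  {"delta_pos": [0, 0.05, 7.2], "yaw": 0.006, "jaw": 65},
  {"delta_pos": [0, 0.05, 7.2], "yaw": 0.006, "jaw": 60},
], grip_force=20)

```text
clock: 7.3
eef_pos: [436.4, -236.9, 83.8]
tcp_rot: [-3.141, 0.001, -3.028]
contact_force: [0.2, -0.2, -0.4]
opening: 0.599
grasp_force: 0.0
```

Call:
play_rows([
  {"delta_pos": [0, 0, 0], "yaw": 0, "jaw": 57},
  {"delta_pos": [0, 0, 0], "yaw": 0, "jaw": 54},
  {"delta_pos": [0, 0, 0], "yaw": 0, "jaw": 51},
  {"delta_pos": [0, 0, 0], "yaw": 0, "jaw": 49},
  {"delta_pos": [0, 0, 0], "yaw": 0, "jaw": 47},
  {"delta_pos": [0, 0, 0], "yaw": 0, "jaw": 45},
  {"delta_pos": [0, 0, 0], "yaw": 0, "jaw": 43},
  {"delta_pos": [0, 0, 0], "yaw": 0, "jaw": 41},
], grip_force=20)

```text
clock: 8.1
eef_pos: [436.1, -236.8, 83.5]
tcp_rot: [-3.141, 0.0, -3.027]
contact_force: [0.2, -0.7, 4.7]
opening: 0.464
grasp_force: 21.7
```

```bash
python3 - <<'E'
from h import *
np.set_printoptions(precision=2,suppress=True)
s=r.sense(); print(s)
im,d=vision.grab_frame('scene'); 
cv2.imwrite('pics/s2.png',cv2.resize(im[180:290,200:340,::-1],(700,550)))
E
```

```text
{'clock': 8.1, 'qpos': array([-0.5 ,  0.36,  2.03, -0.  ,  0.76, -2.19]), 'qvel': array([ 0.,  0., -0.,  0.,  0.,  0.]), 'joint_efforts': array([  0.64, -48.35, -22.81,   0.31,  -0.17,   0.01]), 'eef_pos': array([ 436.13, -236.83,   83.46]), 'tcp_rot': array([-3.14,  0.  , -3.03]), 'contact_force': array([ 0.22, -0.67,  4.71]), 'wrist_torque': array([-0.17,  0.17, -0.  ]), 'grasp_force': 21.67712911963463, 'opening': 0.4638496374133026}
```

View pics/s2.png

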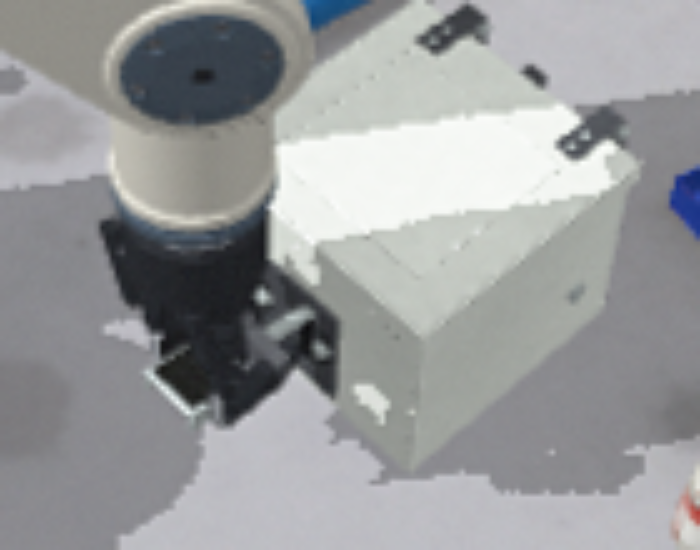

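The fingers have the tread pinched between them, clear of the lid. I press most of the way down.

Call:
play_rows([
  {"delta_pos": [0, 0, 0], "yaw": 0, "jaw": 38},
  {"delta_pos": [0.02, 0, 0.15], "yaw": 0, "jaw": 38},
  {"delta_pos": [0.06, 0, 0.4], "yaw": 0, "jaw": 38},
  {"delta_pos": [0.1, 0, 0.7], "yaw": 0, "jaw": 38},
  {"delta_pos": [0.15, 0, 1.0], "yaw": 0, "jaw": 38},
  {"delta_pos": [0.19, 0, 1.4], "yaw": 0, "jaw": 38},
  {"delta_pos": [0.23, 0, 1.8], "yaw": 0, "jaw": 38},
  {"delta_pos": [0.25, 0, 2.0], "yaw": 0, "jaw": 38},
], grip_force=40)

```text
clock: 8.95
eef_pos: [433.4, -237.1, 63.5]
tcp_rot: [-3.141, -0.0, -3.027]
contact_force: [-5.0, -1.2, 9.5]
opening: 0.456
grasp_force: 47.1
```

Call:
play_rows([
  {"delta_pos": [0.02, 0, 0.3], "yaw": 0, "jaw": 38},
  {"delta_pos": [0.03, 0, 0.7], "yaw": 0, "jaw": 38},
  {"delta_pos": [0.05, 0, 1.1], "yaw": 0, "jaw": 38},
  {"delta_pos": [0.06, 0, 1.5], "yaw": 0, "jaw": 38},
  {"delta_pos": [0.06, 0, 1.9], "yaw": 0, "jaw": 38},
  {"delta_pos": [0.06, 0, 2.3], "yaw": 0, "jaw": 38},
  {"delta_pos": [0.06, 0, 2.6], "yaw": 0, "jaw": 38},
  {"delta_pos": [0.05, 0, 2.8], "yaw": 0, "jaw": 38},
])

```text
clock: 9.75
eef_pos: [432.6, -237.1, 35.4]
tcp_rot: [3.141, -0.001, -3.027]
contact_force: [-5.6, -1.1, 8.3]
opening: 0.457
grasp_force: 48.1
```

```bash
python3 - <<'E'
from h import *
np.set_printoptions(precision=2,suppress=True)
s=r.sense(); print(s['eef_pos'],s['contact_force'],s['wrist_torque'],s['grasp_force'],s['opening'])
im,d=vision.grab_frame('wrist'); save('w4.png',im)
im,d=vision.grab_frame('scene'); 
cv2.imwrite('pics/s3.png',cv2.resize(im[140:290,190:350,::-1],(640,600)))
s=r.sense(); print(s['eef_pos'],s['contact_force'])
E
```

```text
[ 432.55 -237.09   35.38] [-5.62 -1.07  8.28] [-0.23  0.3  -0.04] 48.06232899427414 0.4572764138973638
[ 432.55 -237.04   35.3 ] [-4.92 -2.73  8.92]
```

View pics/s3.png

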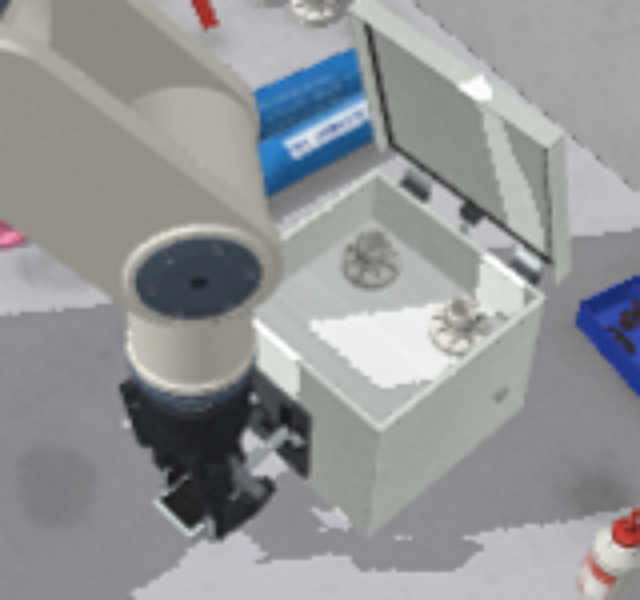

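The lid is open, with both fixed caps visible in the hinge-side half and the pedal side empty. Now I feel for the stop.

Call:
play_rows([
  {"delta_pos": [0, 0, 0.1], "yaw": 0, "jaw": 38},
  {"delta_pos": [0, 0, 0.2], "yaw": 0, "jaw": 38},
  {"delta_pos": [0, 0, 0.3], "yaw": 0, "jaw": 38},
  {"delta_pos": [0, 0, 0.4], "yaw": 0, "jaw": 38},
  {"delta_pos": [0, 0, 0.45], "yaw": 0, "jaw": 38},
  {"delta_pos": [0, 0, 0.5], "yaw": 0, "jaw": 38},
  {"delta_pos": [0, 0, 0.5], "yaw": 0, "jaw": 38},
  {"delta_pos": [0, 0, 0.5], "yaw": 0, "jaw": 38},
])

```text
clock: 10.65
eef_pos: [432.7, -237.1, 30.5]
tcp_rot: [3.142, -0.0, -3.028]
contact_force: [-4.3, -2.9, 7.7]
opening: 0.46
grasp_force: 48.2
```

Call:
play_rows([
  {"delta_pos": [0, 0, 0.03], "yaw": 0, "jaw": 38},
  {"delta_pos": [0, 0, 0.06], "yaw": 0, "jaw": 38},
  {"delta_pos": [0, 0, 0.1], "yaw": 0, "jaw": 38},
  {"delta_pos": [0, 0, 0.13], "yaw": 0, "jaw": 38},
  {"delta_pos": [0, 0, 0.16], "yaw": 0, "jaw": 38},
  {"delta_pos": [0, 0, 0.2], "yaw": 0, "jaw": 38},
  {"delta_pos": [0, 0, 0.2], "yaw": 0, "jaw": 38},
  {"delta_pos": [0, 0, 0.2], "yaw": 0, "jaw": 38},
])

```text
clock: 11.45
eef_pos: [432.8, -237.1, 28.5]
tcp_rot: [-3.142, -0.0, -3.027]
contact_force: [-4.5, -1.3, 8.0]
opening: 0.454
grasp_force: 48.3
```

Down 55 mm now, and no stop felt yet.

Call:
play_rows([
  {"delta_pos": [0, 0, 0.03], "yaw": 0, "jaw": 38},
  {"delta_pos": [0, 0, 0.06], "yaw": 0, "jaw": 38},
  {"delta_pos": [0, 0, 0.1], "yaw": 0, "jaw": 38},
  {"delta_pos": [0, 0, 0.13], "yaw": 0, "jaw": 38},
  {"delta_pos": [0, 0, 0.16], "yaw": 0, "jaw": 38},
  {"delta_pos": [0, 0, 0.2], "yaw": 0, "jaw": 38},
  {"delta_pos": [0, 0, 0.2], "yaw": 0, "jaw": 38},
  {"delta_pos": [0, 0, 0.2], "yaw": 0, "jaw": 38},
])

```text
clock: 12.25
eef_pos: [432.9, -237.1, 26.6]
tcp_rot: [-3.141, 0.0, -3.028]
contact_force: [-3.3, -1.3, 8.3]
opening: 0.461
grasp_force: 48.3
```

```bash
python3 - <<'E'
from h import *
s=r.sense(); print(s['eef_pos'],s['contact_force'],s['wrist_torque'])
E
```

```text
[ 432.94064691 -237.14473779   26.55478559] [-3.30215832 -1.33841945  8.32246033] [-0.1035302   0.11148427  0.0319262 ]
```

Call:
play_rows([
  {"delta_pos": [0, 0, 0.03], "yaw": 0, "jaw": 38},
  {"delta_pos": [0, 0, 0.06], "yaw": 0, "jaw": 38},
  {"delta_pos": [0, 0, 0.1], "yaw": 0, "jaw": 38},
  {"delta_pos": [0, 0, 0.13], "yaw": 0, "jaw": 38},
  {"delta_pos": [0, 0, 0.16], "yaw": 0, "jaw": 38},
  {"delta_pos": [0, 0, 0.2], "yaw": 0, "jaw": 38},
  {"delta_pos": [0, 0, 0.2], "yaw": 0, "jaw": 38},
  {"delta_pos": [0, 0, 0.2], "yaw": 0, "jaw": 38},
])

```text
clock: 13.05
eef_pos: [433.1, -237.2, 24.6]
tcp_rot: [-3.141, 0.0, -3.028]
contact_force: [-3.7, -0.9, 7.9]
opening: 0.455
grasp_force: 48.4
```

Call:
play_rows([
  {"delta_pos": [0, 0, 0.03], "yaw": 0, "jaw": 38},
  {"delta_pos": [0, 0, 0.06], "yaw": 0, "jaw": 38},
  {"delta_pos": [0, 0, 0.1], "yaw": 0, "jaw": 38},
  {"delta_pos": [0, 0, 0.13], "yaw": 0, "jaw": 38},
  {"delta_pos": [0, 0, 0.16], "yaw": 0, "jaw": 38},
  {"delta_pos": [0, 0, 0.2], "yaw": 0, "jaw": 38},
  {"delta_pos": [0, 0, 0.2], "yaw": 0, "jaw": 38},
  {"delta_pos": [0, 0, 0.2], "yaw": 0, "jaw": 38},
])

```text
clock: 13.85
eef_pos: [433.2, -237.2, 22.6]
tcp_rot: [-3.141, 0.001, -3.027]
contact_force: [-4.0, -1.6, 7.7]
opening: 0.458
grasp_force: 48.4
```

Call:
play_rows([
  {"delta_pos": [0, 0, 0.03], "yaw": 0, "jaw": 38},
  {"delta_pos": [0, 0, 0.06], "yaw": 0, "jaw": 38},
  {"delta_pos": [0, 0, 0.1], "yaw": 0, "jaw": 38},
  {"delta_pos": [0, 0, 0.13], "yaw": 0, "jaw": 38},
  {"delta_pos": [0, 0, 0.16], "yaw": 0, "jaw": 38},
  {"delta_pos": [0, 0, 0.2], "yaw": 0, "jaw": 38},
  {"delta_pos": [0, 0, 0.2], "yaw": 0, "jaw": 38},
  {"delta_pos": [0, 0, 0.2], "yaw": 0, "jaw": 38},
])

```text
clock: 14.65
eef_pos: [433.4, -237.2, 20.7]
tcp_rot: [-3.141, 0.001, -3.028]
contact_force: [-2.2, -0.3, 8.7]
opening: 0.459
grasp_force: 48.5
```

Call:
play_rows([
  {"delta_pos": [0, 0, 0.03], "yaw": 0, "jaw": 38},
  {"delta_pos": [0, 0, 0.06], "yaw": 0, "jaw": 38},
  {"delta_pos": [0, 0, 0.1], "yaw": 0, "jaw": 38},
  {"delta_pos": [0, 0, 0.13], "yaw": 0, "jaw": 38},
  {"delta_pos": [0, 0, 0.16], "yaw": 0, "jaw": 38},
  {"delta_pos": [0, 0, 0.2], "yaw": 0, "jaw": 38},
  {"delta_pos": [0, 0, 0.2], "yaw": 0, "jaw": 38},
  {"delta_pos": [0, 0, 0.2], "yaw": 0, "jaw": 38},
])

```text
clock: 15.45
eef_pos: [433.6, -237.3, 18.7]
tcp_rot: [-3.141, 0.001, -3.028]
contact_force: [-2.4, -1.0, 7.9]
opening: 0.457
grasp_force: 48.6
```

Call:
play_rows([
  {"delta_pos": [0, 0, 0.03], "yaw": 0, "jaw": 38},
  {"delta_pos": [0, 0, 0.06], "yaw": 0, "jaw": 38},
  {"delta_pos": [0, 0, 0.1], "yaw": 0, "jaw": 38},
  {"delta_pos": [0, 0, 0.13], "yaw": 0, "jaw": 38},
  {"delta_pos": [0, 0, 0.16], "yaw": 0, "jaw": 38},
  {"delta_pos": [0, 0, 0.2], "yaw": 0, "jaw": 38},
  {"delta_pos": [0, 0, 0.2], "yaw": 0, "jaw": 38},
  {"delta_pos": [0, 0, 0.2], "yaw": 0, "jaw": 38},
])

```text
clock: 16.25
eef_pos: [433.7, -237.3, 16.8]
tcp_rot: [-3.141, 0.001, -3.027]
contact_force: [-1.2, -0.7, 7.6]
opening: 0.456
grasp_force: 48.6
```

Call:
play_rows([
  {"delta_pos": [-0.01, 0, 0.03], "yaw": 0, "jaw": 38},
  {"delta_pos": [-0.01, 0, 0.06], "yaw": 0, "jaw": 38},
  {"delta_pos": [-0.01, 0, 0.1], "yaw": 0, "jaw": 38},
  {"delta_pos": [-0.02, 0, 0.13], "yaw": 0, "jaw": 38},
  {"delta_pos": [-0.02, 0, 0.16], "yaw": 0, "jaw": 38},
  {"delta_pos": [-0.03, 0, 0.2], "yaw": 0, "jaw": 38},
  {"delta_pos": [-0.03, 0, 0.2], "yaw": 0, "jaw": 38},
  {"delta_pos": [-0.03, 0, 0.2], "yaw": 0, "jaw": 38},
])

```text
clock: 17.05
eef_pos: [433.9, -237.3, 14.7]
tcp_rot: [-3.141, 0.001, -3.028]
contact_force: [-1.3, -0.3, 8.5]
opening: 0.458
grasp_force: 48.7
```

Call:
play_rows([
  {"delta_pos": [-0.01, 0, 0.03], "yaw": 0, "jaw": 38},
  {"delta_pos": [-0.01, 0, 0.06], "yaw": 0, "jaw": 38},
  {"delta_pos": [-0.01, 0, 0.1], "yaw": 0, "jaw": 38},
  {"delta_pos": [-0.02, 0, 0.13], "yaw": 0, "jaw": 38},
  {"delta_pos": [-0.02, 0, 0.16], "yaw": 0, "jaw": 38},
  {"delta_pos": [-0.03, 0, 0.2], "yaw": 0, "jaw": 38},
  {"delta_pos": [-0.03, 0, 0.2], "yaw": 0, "jaw": 38},
  {"delta_pos": [-0.03, 0, 0.2], "yaw": 0, "jaw": 38},
])

```text
clock: 17.85
eef_pos: [434.2, -237.3, 12.7]
tcp_rot: [-3.141, 0.001, -3.028]
contact_force: [-1.1, -1.1, 7.5]
opening: 0.456
grasp_force: 48.8
```

```bash
python3 - <<'E'
from h import *
im,d=vision.grab_frame('scene'); 
cv2.imwrite('pics/s4.png',cv2.resize(im[140:290,190:350,::-1],(640,600),interpolation=cv2.INTER_CUBIC))
s=r.sense(); print(s['eef_pos'],s['contact_force'])
E
```

```text
[ 434.15646403 -237.21595585   12.6964906 ] [-1.7977026  -0.44823733  8.26972631]
```

View pics/s4.png

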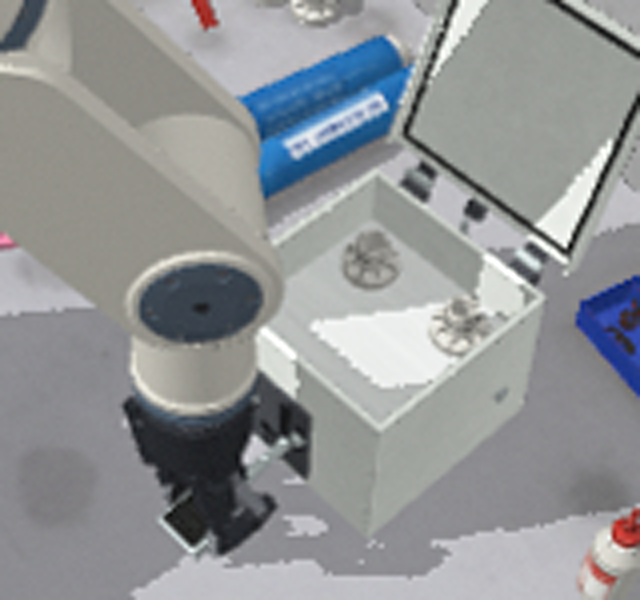

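The lid has swung past vertical, so the pedal is moving with the grip and not slipping. The stop should be very near.

Call:
play_rows([
  {"delta_pos": [0, 0, 0.02], "yaw": 0, "jaw": 38},
  {"delta_pos": [0, 0, 0.04], "yaw": 0, "jaw": 38},
  {"delta_pos": [-0.01, 0, 0.06], "yaw": 0, "jaw": 38},
  {"delta_pos": [-0.01, 0, 0.08], "yaw": 0, "jaw": 38},
  {"delta_pos": [-0.02, 0, 0.11], "yaw": 0, "jaw": 38},
  {"delta_pos": [-0.02, 0, 0.13], "yaw": 0, "jaw": 38},
  {"delta_pos": [-0.02, 0, 0.15], "yaw": 0, "jaw": 38},
  {"delta_pos": [-0.02, 0, 0.15], "yaw": 0, "jaw": 38},
])

```text
clock: 18.7
eef_pos: [434.3, -237.2, 11.2]
tcp_rot: [-3.141, 0.001, -3.028]
contact_force: [-1.7, 0.2, 7.8]
opening: 0.457
grasp_force: 48.8
```

Call:
play_rows([
  {"delta_pos": [0, 0, 0.02], "yaw": 0, "jaw": 38},
  {"delta_pos": [0, 0, 0.04], "yaw": 0, "jaw": 38},
  {"delta_pos": [-0.01, 0, 0.06], "yaw": 0, "jaw": 38},
  {"delta_pos": [-0.01, 0, 0.08], "yaw": 0, "jaw": 38},
  {"delta_pos": [-0.02, 0, 0.11], "yaw": 0, "jaw": 38},
  {"delta_pos": [-0.02, 0, 0.13], "yaw": 0, "jaw": 38},
  {"delta_pos": [-0.02, 0, 0.15], "yaw": 0, "jaw": 38},
  {"delta_pos": [-0.02, 0, 0.15], "yaw": 0, "jaw": 38},
])

```text
clock: 19.5
eef_pos: [434.5, -237.2, 9.7]
tcp_rot: [-3.141, 0.001, -3.028]
contact_force: [-3.0, -0.7, 9.0]
opening: 0.458
grasp_force: 49.0
```

Call:
play_rows([
  {"delta_pos": [0, 0, 0.02], "yaw": 0, "jaw": 38},
  {"delta_pos": [0, 0, 0.04], "yaw": 0, "jaw": 38},
  {"delta_pos": [0, 0, 0.06], "yaw": 0, "jaw": 38},
  {"delta_pos": [-0.01, 0, 0.08], "yaw": 0, "jaw": 38},
  {"delta_pos": [-0.01, 0, 0.1], "yaw": 0, "jaw": 38},
  {"delta_pos": [-0.01, 0, 0.1], "yaw": 0, "jaw": 38},
  {"delta_pos": [-0.01, 0, 0.1], "yaw": 0, "jaw": 38},
  {"delta_pos": [-0.01, 0, 0.1], "yaw": 0, "jaw": 38},
])

```text
clock: 20.3
eef_pos: [434.6, -237.2, 9.0]
tcp_rot: [-3.141, 0.001, -3.027]
contact_force: [-2.1, -0.6, 13.0]
opening: 0.457
grasp_force: 49.6
```

The force rose to 13 N at z = 9, so that is the stop. I back off 1.3 mm and shift left under the tooth.

Call:
play_rows([
  {"delta_pos": [0.01, 0, -0.13], "yaw": 0, "jaw": 38},
  {"delta_pos": [0.01, 0.05, -0.13], "yaw": 0, "jaw": 38},
  {"delta_pos": [0.01, 0.2, -0.13], "yaw": 0, "jaw": 38},
  {"delta_pos": [0.01, 0.4, -0.13], "yaw": 0, "jaw": 38},
  {"delta_pos": [0.01, 0.6, -0.13], "yaw": 0, "jaw": 38},
  {"delta_pos": [0.01, 0.8, -0.13], "yaw": 0, "jaw": 38},
  {"delta_pos": [0.01, 0.95, -0.13], "yaw": 0, "jaw": 38},
  {"delta_pos": [0.01, 1.0, -0.13], "yaw": 0, "jaw": 38},
])

```text
clock: 21.1
eef_pos: [433.4, -227.4, 10.0]
tcp_rot: [-3.141, 0.001, -3.028]
contact_force: [-2.7, -4.9, 7.1]
opening: 0.457
grasp_force: 48.8
```

Call:
play_rows([
  {"delta_pos": [0, 0.1, 0], "yaw": 0, "jaw": 38},
  {"delta_pos": [0, 0.25, 0], "yaw": 0, "jaw": 38},
  {"delta_pos": [0, 0.4, 0], "yaw": 0, "jaw": 38},
  {"delta_pos": [0, 0.55, 0], "yaw": 0, "jaw": 38},
  {"delta_pos": [0, 0.65, 0], "yaw": 0, "jaw": 38},
  {"delta_pos": [0, 0.75, 0], "yaw": 0, "jaw": 38},
  {"delta_pos": [0, 0.8, 0], "yaw": 0, "jaw": 38},
  {"delta_pos": [0, 0.8, 0], "yaw": 0, "jaw": 38},
])

```text
clock: 21.9
eef_pos: [432.5, -219.6, 10.0]
tcp_rot: [-3.141, 0.001, -3.028]
contact_force: [-2.2, -3.8, 6.6]
opening: 0.459
grasp_force: 48.8
```

Call:
play_rows([
  {"delta_pos": [0, 0.03, 0], "yaw": 0, "jaw": 38},
  {"delta_pos": [0, 0.06, -0.03], "yaw": 0, "jaw": 38},
  {"delta_pos": [0, 0.06, -0.08], "yaw": 0, "jaw": 38},
  {"delta_pos": [0, 0.06, -0.13], "yaw": 0, "jaw": 38},
  {"delta_pos": [0, 0.06, -0.18], "yaw": 0, "jaw": 38},
  {"delta_pos": [0, 0.06, -0.23], "yaw": 0, "jaw": 38},
  {"delta_pos": [0, 0.06, -0.28], "yaw": 0, "jaw": 38},
  {"delta_pos": [0, 0.06, -0.3], "yaw": 0, "jaw": 38},
])

```text
clock: 22.7
eef_pos: [432.0, -218.9, 12.8]
tcp_rot: [-3.141, 0.0, -3.028]
contact_force: [-3.0, -4.8, 4.7]
opening: 0.459
grasp_force: 48.5
```

Call:
play_rows([
  {"delta_pos": [0, 0, -0.03], "yaw": 0, "jaw": 38},
  {"delta_pos": [0, 0, -0.06], "yaw": 0, "jaw": 38},
  {"delta_pos": [0, 0, -0.1], "yaw": 0, "jaw": 38},
  {"delta_pos": [0, 0, -0.13], "yaw": 0, "jaw": 38},
  {"delta_pos": [0, 0, -0.16], "yaw": 0, "jaw": 38},
  {"delta_pos": [0, 0, -0.2], "yaw": 0, "jaw": 38},
  {"delta_pos": [0, 0, -0.2], "yaw": 0, "jaw": 38},
  {"delta_pos": [0, 0, -0.2], "yaw": 0, "jaw": 38},
])

```text
clock: 23.5
eef_pos: [431.7, -218.6, 14.6]
tcp_rot: [3.142, -0.0, -3.028]
contact_force: [-2.5, -3.8, 4.2]
opening: 0.458
grasp_force: 48.4
```

Call:
play_rows([
  {"delta_pos": [0, 0, -0.03], "yaw": 0, "jaw": 38},
  {"delta_pos": [0, 0, -0.06], "yaw": 0, "jaw": 38},
  {"delta_pos": [0, 0, -0.1], "yaw": 0, "jaw": 38},
  {"delta_pos": [0, 0, -0.13], "yaw": 0, "jaw": 38},
  {"delta_pos": [0, 0, -0.16], "yaw": 0, "jaw": 38},
  {"delta_pos": [0, 0, -0.2], "yaw": 0, "jaw": 38},
  {"delta_pos": [0, 0, -0.2], "yaw": 0, "jaw": 38},
  {"delta_pos": [0, 0, -0.2], "yaw": 0, "jaw": 38},
])

```text
clock: 24.3
eef_pos: [431.5, -218.4, 16.5]
tcp_rot: [3.141, -0.001, -3.027]
contact_force: [-3.1, -5.0, 2.9]
opening: 0.457
grasp_force: 48.3
```

Call:
play_rows([
  {"delta_pos": [0, 0, -0.03], "yaw": 0, "jaw": 38},
  {"delta_pos": [0, 0, -0.06], "yaw": 0, "jaw": 38},
  {"delta_pos": [0, 0, -0.09], "yaw": 0, "jaw": 38},
  {"delta_pos": [0, 0, -0.12], "yaw": 0, "jaw": 38},
  {"delta_pos": [0, 0, -0.15], "yaw": 0, "jaw": 38},
  {"delta_pos": [0, 0, -0.15], "yaw": 0, "jaw": 38},
  {"delta_pos": [0, 0, -0.15], "yaw": 0, "jaw": 38},
  {"delta_pos": [0, 0, -0.15], "yaw": 0, "jaw": 38},
])

```text
clock: 25.1
eef_pos: [431.4, -218.3, 17.9]
tcp_rot: [3.141, -0.001, -3.027]
contact_force: [-2.1, -4.3, 2.5]
opening: 0.457
grasp_force: 48.3
```

Call:
play_rows([
  {"delta_pos": [0, 0, -0.03], "yaw": 0, "jaw": 38},
  {"delta_pos": [0, 0, -0.06], "yaw": 0, "jaw": 38},
  {"delta_pos": [0, 0, -0.09], "yaw": 0, "jaw": 38},
  {"delta_pos": [0, 0, -0.12], "yaw": 0, "jaw": 38},
  {"delta_pos": [0, 0, -0.12], "yaw": 0, "jaw": 38},
  {"delta_pos": [0, 0, -0.12], "yaw": 0, "jaw": 38},
  {"delta_pos": [0, 0, -0.12], "yaw": 0, "jaw": 38},
  {"delta_pos": [0, 0, -0.12], "yaw": 0, "jaw": 38},
])

```text
clock: 25.9
eef_pos: [431.3, -218.3, 18.8]
tcp_rot: [3.141, -0.001, -3.027]
contact_force: [-1.9, -4.4, -3.9]
opening: 0.461
grasp_force: 47.5
```

```bash
python3 - <<'E'
from h import *
im,d=vision.grab_frame('scene'); save('s5f.png',im)
cv2.imwrite('pics/s5.png',cv2.resize(im[225:280,220:290,::-1],(700,550),interpolation=cv2.INTER_CUBIC))
s=r.sense(); print(s['eef_pos'],s['contact_force'],s['wrist_torque'])
E
```

```text
[ 431.29363392 -218.28371014   18.7682826 ] [-2.20131638 -4.60920648 -3.31558283] [-0.85039421  0.67997272 -0.32181648]
```

View pics/s5.png

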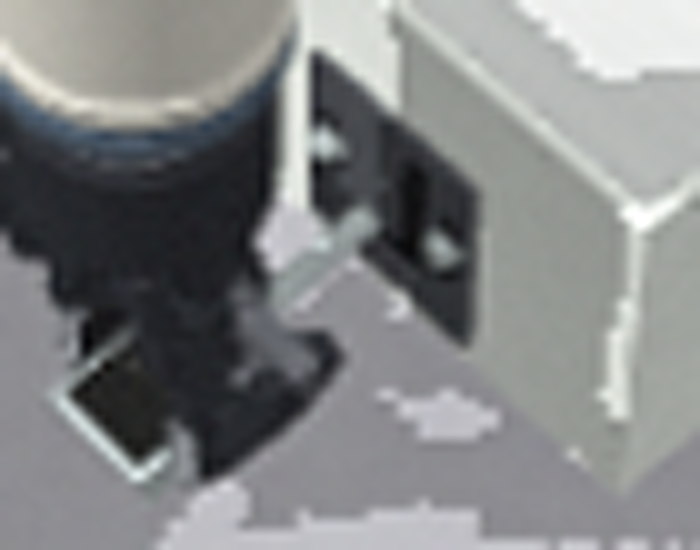

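The force went negative at z ≈ 18.8, so the bar is seated in the notch roof. The picture shows the bar to the left of the slot column. I let go.

Call:
play_rows([
  {"delta_pos": [0, 0, 0.06], "yaw": 0, "jaw": 47},
  {"delta_pos": [0, 0, 0.06], "yaw": 0, "jaw": 50},
  {"delta_pos": [0, 0, 0.06], "yaw": 0, "jaw": 56},
  {"delta_pos": [0, 0, 0.06], "yaw": 0, "jaw": 64},
  {"delta_pos": [0, 0, 0.06], "yaw": 0, "jaw": 72},
  {"delta_pos": [0, 0, 0.06], "yaw": 0, "jaw": 76},
  {"delta_pos": [0, 0, -0.5], "yaw": 0, "jaw": 76},
  {"delta_pos": [0, 0, -2], "yaw": 0, "jaw": 76},
], grip_force=20)

```text
clock: 26.75
eef_pos: [431.1, -218.0, 38.9]
tcp_rot: [3.14, -0.002, -3.027]
contact_force: [-0.0, -1.0, 0.3]
opening: 0.763
grasp_force: 0.0
```

```bash
python3 - <<'E'
from h import *
np.set_printoptions(precision=2,suppress=True)
s=r.sense(); print(s['eef_pos'],s['contact_force'],s['tcp_rot'])
print(px2w('scene',(183.5,177.7),z=15.5),px2w('top',(165.3,221.6),z=15.5))
im,d=vision.grab_frame('scene'); save('s6.png',im)
C=vision.calibration('scene')
for o in vision.landmark_of('scene','cap_mid')[:5]: print(o['conf'],o['uv'],px2w('scene',o['uv'],z=15.5))
for o in vision.landmark_of('scene','lid_front')[:1]: print('lid',o['uv'])
vision.grab_frame('top')
for o in vision.landmark_of('top','cap_mid')[:5]: print(o['conf'],o['uv'],px2w('top',o['uv'],z=15.5))
for o in vision.cut_out('top','cap_mid')[:5]:
    q=np.argwhere(o['region'])[:,::-1]; print(o['conf'],o['uv'],q.min(0),q.max(0),px2w('top',o['uv'],z=12))
E
```

```text
[ 431.1  -217.99   38.91] [-0.04 -0.97  0.26] [ 3.14 -0.   -3.03]
[489.19 188.06  15.5 ] [486.85 194.56  15.5 ]
0.4 [187.0, 193.5] [461.96 116.73  15.5 ]
0.73 [171.1, 186.7] [590.78 179.74  15.5 ]
0.64 [195.5, 227.8] [469.07 104.86  15.5 ]
0.56 [162.4, 220.7] [489.46 203.22  15.5 ]
0.61 [171.2, 191.7] [163 186] [177 199] [576.17 179.7   12.  ]
0.45 [163.5, 220.2] [158 214] [173 227] [491.11 200.66  12.  ]
0.42 [195.0, 228.4] [190 222] [203 235] [467.39 106.73  12.  ]
```

Call:
play_rows([
  {"delta_pos": [0, 0, -1.5], "yaw": 0, "jaw": 76},
  {"delta_pos": [0, 0, -4], "yaw": 0, "jaw": 76},
  {"delta_pos": [0, 0, -7], "yaw": 0, "jaw": 76},
  {"delta_pos": [0, 1, -9.5], "yaw": 0, "jaw": 76},
  {"delta_pos": [-0.5, 3, -11], "yaw": 0, "jaw": 76},
  {"delta_pos": [-1, 6, -12], "yaw": 0, "jaw": 76},
  {"delta_pos": [-2, 10, -12], "yaw": 0, "jaw": 76},
  {"delta_pos": [-3, 14.5, -12], "yaw": 0, "jaw": 76},
])

```text
clock: 27.85
eef_pos: [445.3, -70.1, 159.4]
tcp_rot: [-3.141, 0.001, -3.029]
contact_force: [0.9, 0.4, -0.3]
opening: 0.762
grasp_force: 0.0
```

Call:
play_rows([
  {"delta_pos": [-1.2, 4.5, 0], "yaw": 0, "jaw": 76},
  {"delta_pos": [-2.4, 9, 0], "yaw": 0, "jaw": 76},
  {"delta_pos": [-3.6, 13.5, 0], "yaw": 0, "jaw": 76},
  {"delta_pos": [-4.8, 17.5, 0], "yaw": 0, "jaw": 76},
  {"delta_pos": [-6, 21, 0], "yaw": 0, "jaw": 76},
  {"delta_pos": [-7, 24, 0], "yaw": 0, "jaw": 76},
  {"delta_pos": [-7.5, 25.8, 0], "yaw": 0, "jaw": 76},
  {"delta_pos": [-7.5, 25.8, 0], "yaw": 0, "jaw": 76},
])

```text
clock: 28.65
eef_pos: [490.4, 195.9, 158.6]
tcp_rot: [3.141, -0.0, -3.025]
contact_force: [0.8, 0.1, -0.2]
opening: 0.756
grasp_force: 0.0
```

```bash
python3 - <<'E'
from h import *
np.set_printoptions(precision=2,suppress=True)
s=r.sense(); print(s['clock'],s['eef_pos'],s['tcp_rot'],s['qvel'])
C=vision.calibration('wrist')
im,d=vision.grab_frame('wrist'); save('w5.png',im); P=cloud('wrist',d,C)
for o in vision.landmark_of('wrist','cap_mid')[:4]: print(o['conf'],o['uv'],px2w('wrist',o['uv'],z=15.5,C=C))
for o in vision.cut_out('wrist','cap_mid')[:4]:
    q=P[o['region']]; q=q[np.isfinite(q[:,0])]; top=q[q[:,2]>22]
    f=q[(q[:,2]>4)]
    print(o['conf'],o['uv'],len(q),'top',np.median(top,0) if len(top) else 0,'bbox',np.percentile(f,[2,98],axis=0))
C=vision.calibration('scene')
im2,d=vision.grab_frame('scene'); 
a=cv2.resize(im[:,:,::-1],(512,384)); b=cv2.resize(im2[150:290,220:360,::-1],(384,384)); cv2.imwrite('pics/w5b.png',cv2.resize(np.hstack([a,b]),(800,343)))
E
```

```text
28.65 [490.42 195.95 158.62] [ 3.14 -0.   -3.03] [-0.04 -0.02  0.03 -0.02  0.01 -0.04]
0.96 [153.5, 140.7] [469.   106.36  15.5 ]
0.59 [256.7, 179.5] [492.58 197.42  15.5 ]
0.59 [231.0, 260.6] [573.39 182.61  15.5 ]
0.94 [232.3, 257.4] 1753 top [572.45 184.08  31.  ] bbox [[553.21 164.77   5.07]
 [586.09 204.1   32.58]]
0.93 [253.1, 173.7] 1701 top [490.06 196.86  31.35] bbox [[470.07 177.13   6.89]
 [509.25 215.66  32.62]]
0.81 [155.5, 135.4] 1933 top [469.73 106.14  31.31] bbox [[450.53  87.57   6.25]
 [489.35 126.35  32.62]]
```

View pics/w5b.png

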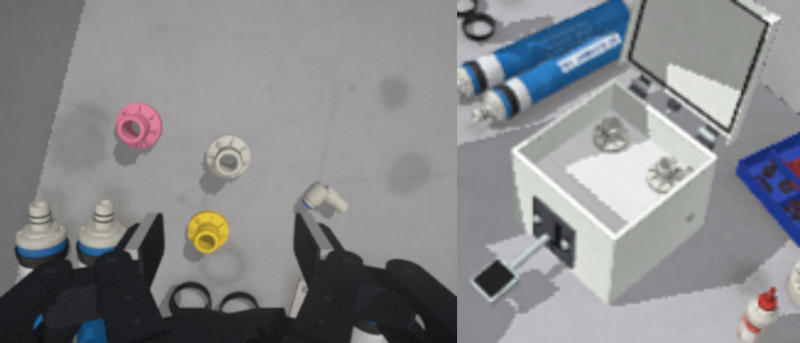

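The wrist view shows the off-white cap at (228,158) in the composite, directly under the tool. In the scene half, the lid stays open and the pedal rests in its notch with nothing touching it. Now I grasp the spigot.

Call:
play_rows([
  {"delta_pos": [0, 0, 1.5], "yaw": 0, "jaw": 70},
  {"delta_pos": [0, 0, 4.5], "yaw": 0, "jaw": 66},
  {"delta_pos": [0, 0, 8], "yaw": 0, "jaw": 60},
  {"delta_pos": [0, 0, 11], "yaw": 0, "jaw": 58},
  {"delta_pos": [0, 0, 13], "yaw": 0, "jaw": 58},
  {"delta_pos": [0, 0, 14.1], "yaw": 0, "jaw": 58},
  {"delta_pos": [0, 0, 14.4], "yaw": 0, "jaw": 58},
  {"delta_pos": [0, 0, 14.4], "yaw": 0, "jaw": 55},
])

```text
clock: 29.65
eef_pos: [490.5, 193.5, 15.6]
tcp_rot: [-3.142, 0.0, -3.028]
contact_force: [-0.4, 0.3, 0.7]
opening: 0.548
grasp_force: 0.0
```

Call:
play_rows([
  {"delta_pos": [0, 0, 0], "yaw": 0, "jaw": 48},
  {"delta_pos": [0, 0, 0], "yaw": 0, "jaw": 40},
  {"delta_pos": [0, 0, 0], "yaw": 0, "jaw": 34},
  {"delta_pos": [0, 0, 0], "yaw": 0, "jaw": 28},
  {"delta_pos": [0, 0, 0], "yaw": 0, "jaw": 22},
  {"delta_pos": [0, 0, 0], "yaw": 0, "jaw": 20},
  {"delta_pos": [0, 0, 0], "yaw": 0, "jaw": 20},
  {"delta_pos": [0, 0, -0.2], "yaw": 0, "jaw": 20},
], grip_force=25)

```text
clock: 30.45
eef_pos: [490.4, 194.0, 17.6]
tcp_rot: [3.142, 0.0, -3.027]
contact_force: [-0.1, -1.0, -1.0]
opening: 0.271
grasp_force: 24.5
```

Call:
play_rows([
  {"delta_pos": [0, 0, -1.5], "yaw": 0, "jaw": 20},
  {"delta_pos": [0, 0, -5], "yaw": 0, "jaw": 20},
  {"delta_pos": [0, 0, -9], "yaw": 0, "jaw": 20},
  {"delta_pos": [0, 0, -13], "yaw": 0, "jaw": 20},
  {"delta_pos": [0, -1, -16], "yaw": 0, "jaw": 20},
  {"delta_pos": [-0.3, -3.5, -17.5], "yaw": 0, "jaw": 20},
  {"delta_pos": [-0.5, -7.5, -18], "yaw": 0, "jaw": 20},
  {"delta_pos": [-0.8, -12, -18], "yaw": 0, "jaw": 20},
])

```text
clock: 31.25
eef_pos: [512.5, 75.1, 198.7]
tcp_rot: [3.141, 0.003, -3.025]
contact_force: [0.8, -0.0, -0.2]
opening: 0.272
grasp_force: 24.6
```

Call:
play_rows([
  {"delta_pos": [-0.3, -4.5, 0], "yaw": 0, "jaw": 20},
  {"delta_pos": [-0.6, -9, 0], "yaw": 0, "jaw": 20},
  {"delta_pos": [-0.9, -13.5, 0], "yaw": 0, "jaw": 20},
  {"delta_pos": [-1.2, -18, 0], "yaw": 0, "jaw": 20},
  {"delta_pos": [-1.4, -22.5, 0], "yaw": 0, "jaw": 20},
  {"delta_pos": [-1.6, -26.5, 0], "yaw": 0, "jaw": 20},
  {"delta_pos": [-1.7, -29, 0], "yaw": 0, "jaw": 20},
  {"delta_pos": [-1.7, -29.9, 0], "yaw": 0, "jaw": 20},
])

```text
clock: 32.05
eef_pos: [562.9, -221.9, 197.1]
tcp_rot: [-3.141, -0.0, -3.03]
contact_force: [0.8, 0.0, 0.3]
opening: 0.271
grasp_force: 24.6
```

```bash
python3 - <<'E'
from h import *
np.set_printoptions(precision=2,suppress=True)
im,d=vision.grab_frame('top'); s=r.sense(); print(s['clock'],s['eef_pos'],s['tcp_rot'],s['grasp_force'],s['opening'])
im2,d=vision.grab_frame('scene'); 
C=vision.calibration('wrist'); im3,d=vision.grab_frame('wrist')
cv2.imwrite('pics/p1.png',np.hstack([cv2.resize(im2[120:290,200:370,::-1],(400,400)),cv2.resize(im3[:,:,::-1],(400,400))]))
k=np.array([604.8,-216.5]); c,sn=np.cos(.118),np.sin(.118)
d2=s['eef_pos'][:2]-k; print('keeper xy',d2[0]*c+d2[1]*sn,-d2[0]*sn+d2[1]*c)
E
```

```text
32.1 [ 562.83 -221.75  197.11] [-3.14 -0.   -3.03] 24.59846436046064 0.27194366839750367
keeper xy -42.29394992892959 -0.27138964075400995
```

View pics/p1.png

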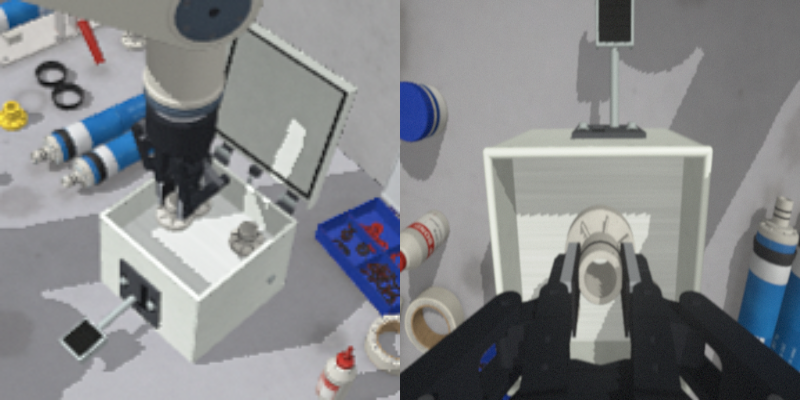

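The cap is held upright over the empty half, clear of the lid. I lower it.

Call:
play_rows([
  {"delta_pos": [0, 0, 1], "yaw": 0, "jaw": 20},
  {"delta_pos": [0, 0, 3], "yaw": 0, "jaw": 20},
  {"delta_pos": [0, 0, 5], "yaw": 0, "jaw": 20},
  {"delta_pos": [0, 0, 6.8], "yaw": 0, "jaw": 20},
  {"delta_pos": [0, 0, 8], "yaw": 0, "jaw": 20},
  {"delta_pos": [0, 0, 8.5], "yaw": 0, "jaw": 20},
  {"delta_pos": [0, 0, 8.7], "yaw": 0, "jaw": 20},
  {"delta_pos": [0, 0, 8.7], "yaw": 0, "jaw": 20},
])

```text
clock: 33.0
eef_pos: [563.2, -219.3, 110.6]
tcp_rot: [-3.141, 0.0, -3.027]
contact_force: [-0.2, -0.1, -0.6]
opening: 0.271
grasp_force: 24.6
```

Call:
play_rows([
  {"delta_pos": [0, 0, 0.03], "yaw": 0, "jaw": 20},
  {"delta_pos": [0, 0, 0.06], "yaw": 0, "jaw": 20},
  {"delta_pos": [0, 0, 0.1], "yaw": 0, "jaw": 20},
  {"delta_pos": [0, 0, 0.1], "yaw": 0, "jaw": 20},
  {"delta_pos": [0, 0, 0.1], "yaw": 0, "jaw": 20},
  {"delta_pos": [0, 0, 0.1], "yaw": 0, "jaw": 20},
  {"delta_pos": [0, 0, 0.1], "yaw": 0, "jaw": 20},
  {"delta_pos": [0, 0, 0.1], "yaw": 0, "jaw": 20},
])

```text
clock: 33.8
eef_pos: [562.9, -219.5, 109.3]
tcp_rot: [-3.142, -0.0, -3.027]
contact_force: [0.8, -0.4, -1.3]
opening: 0.27
grasp_force: 24.6
```

Call:
play_rows([
  {"delta_pos": [0, 0, 0.04], "yaw": 0, "jaw": 20},
  {"delta_pos": [0, 0, 0.08], "yaw": 0, "jaw": 20},
  {"delta_pos": [0, 0, 0.08], "yaw": 0, "jaw": 20},
  {"delta_pos": [0, 0, 0.08], "yaw": 0, "jaw": 28},
  {"delta_pos": [0, 0, 0.08], "yaw": 0, "jaw": 36},
  {"delta_pos": [0, 0, 0.08], "yaw": 0, "jaw": 50},
  {"delta_pos": [0, 0, 0.08], "yaw": 0, "jaw": 60},
  {"delta_pos": [0, 0, 0], "yaw": 0, "jaw": 60},
])

```text
clock: 34.6
eef_pos: [562.8, -219.4, 109.0]
tcp_rot: [3.141, -0.0, -3.027]
contact_force: [-0.3, -0.4, 0.6]
opening: 0.6
grasp_force: 0.0
```

Call:
play_rows([
  {"delta_pos": [0, 0, -0.5], "yaw": 0, "jaw": 60},
  {"delta_pos": [0, 0, -2], "yaw": 0, "jaw": 60},
  {"delta_pos": [0, 0, -4], "yaw": 0, "jaw": 60},
  {"delta_pos": [0, 0, -6], "yaw": 0, "jaw": 60},
  {"delta_pos": [0, 0, -8], "yaw": 0, "jaw": 60},
  {"delta_pos": [0, 0, -9], "yaw": 0, "jaw": 60},
  {"delta_pos": [1.5, 0, -9], "yaw": 0, "jaw": 65},
  {"delta_pos": [5, 0, -9], "yaw": 0, "jaw": 70},
])

```text
clock: 35.4
eef_pos: [513.5, -225.2, 199.2]
tcp_rot: [-3.141, 0.001, -3.026]
contact_force: [0.2, -0.0, -0.9]
opening: 0.699
grasp_force: 0.0
```

```bash
python3 - <<'E'
from h import *
np.set_printoptions(precision=2,suppress=True)
s=r.sense(); print(s['clock'],s['eef_pos'],s['tcp_rot'])
k=np.array([604.8,-216.5]); c,sn=np.cos(.118),np.sin(.118)
C=vision.calibration('wrist'); im3,d=vision.grab_frame('wrist'); save('w7.png',im3); P=cloud('wrist',d,C)
for o in vision.landmark_of('wrist','pedal_tread')[:2]: print('tread',o['conf'],o['uv'],px2w('wrist',o['uv'],z=41,C=C))
for o in vision.cut_out('wrist','cap_mid')[:3]:
    q=P[o['region']]; q=q[np.isfinite(q[:,0])]; print('cap',o['conf'],o['uv'],np.median(q,0),np.percentile(q,[2,98],axis=0))
im2,d=vision.grab_frame('scene')
cv2.imwrite('pics/p2.png',np.hstack([cv2.resize(im2[120:290,200:370,::-1],(400,400)),cv2.resize(im3[:,:,::-1],(400,400))]))
E
```

```text
35.4 [ 513.51 -225.16  199.19] [-3.14  0.   -3.03]
tread 0.79 [274.4, 76.5] [ 428.3  -218.85   41.  ]
tread 0.75 [256.1, 260.0] [ 601.25 -214.42   41.  ]
cap 0.7 [256.9, 256.7] [ 556.69 -219.42  105.84] [[ 542.97 -238.36   98.67]
 [ 574.18 -199.42  125.61]]
```

View pics/p2.png

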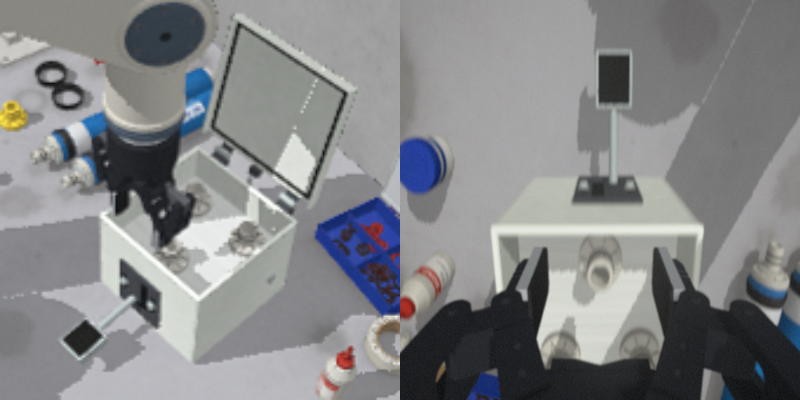

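The cap stands upright in the pedal-side half at (600,262) in the wrist half of the composite, and the lid is still open. I go back to the pedal.

Call:
play_rows([
  {"delta_pos": [1.5, 0.3, 0], "yaw": 0, "jaw": 76},
  {"delta_pos": [4, 0.8, 0], "yaw": 0, "jaw": 76},
  {"delta_pos": [6.5, 1.3, 1], "yaw": 0, "jaw": 76},
  {"delta_pos": [7.8, 1.6, 3.5], "yaw": 0, "jaw": 76},
  {"delta_pos": [8.1, 1.62, 7], "yaw": 0, "jaw": 76},
  {"delta_pos": [8.1, 1.62, 10.5], "yaw": 0, "jaw": 76},
  {"delta_pos": [8.1, 1.62, 13], "yaw": 0, "jaw": 76},
  {"delta_pos": [8.1, 1.62, 13.9], "yaw": 0, "jaw": 76},
])

```text
clock: 36.4
eef_pos: [429.8, -217.6, 57.8]
tcp_rot: [3.14, -0.003, -3.027]
contact_force: [0.1, -0.5, 0.1]
opening: 0.759
grasp_force: 0.0
```

Call:
play_rows([
  {"delta_pos": [0, 0, 0.5], "yaw": 0, "jaw": 76},
  {"delta_pos": [0, 0, 1.5], "yaw": 0, "jaw": 76},
  {"delta_pos": [0, 0, 2.8], "yaw": 0, "jaw": 70},
  {"delta_pos": [0, 0, 3.8], "yaw": 0, "jaw": 65},
  {"delta_pos": [0, 0, 4.15], "yaw": 0, "jaw": 60},
  {"delta_pos": [0, 0, 4.15], "yaw": 0, "jaw": 57},
  {"delta_pos": [0, 0, 4.15], "yaw": 0, "jaw": 54},
  {"delta_pos": [0, 0, 4.15], "yaw": 0, "jaw": 52},
])

```text
clock: 37.2
eef_pos: [431.2, -218.5, 19.2]
tcp_rot: [-3.141, 0.001, -3.027]
contact_force: [-0.1, -0.8, 0.0]
opening: 0.519
grasp_force: 0.0
```

Call:
play_rows([
  {"delta_pos": [0, 0, 0], "yaw": 0, "jaw": 50},
  {"delta_pos": [0, 0, 0], "yaw": 0, "jaw": 48},
  {"delta_pos": [0, 0, 0], "yaw": 0, "jaw": 46},
  {"delta_pos": [0, 0, 0], "yaw": 0, "jaw": 44},
  {"delta_pos": [0, 0, 0], "yaw": 0, "jaw": 42},
  {"delta_pos": [0, 0, 0], "yaw": 0, "jaw": 40},
  {"delta_pos": [0, 0, 0], "yaw": 0, "jaw": 38},
  {"delta_pos": [0, 0, 0], "yaw": 0, "jaw": 38},
], grip_force=20)

```text
clock: 38.0
eef_pos: [431.1, -218.5, 18.9]
tcp_rot: [-3.141, 0.0, -3.027]
contact_force: [-0.4, -2.3, 2.9]
opening: 0.466
grasp_force: 20.6
```

Call:
play_rows([
  {"delta_pos": [0, 0, 0], "yaw": 0, "jaw": 38},
  {"delta_pos": [0, 0, 0], "yaw": 0, "jaw": 38},
  {"delta_pos": [-0.01, 0, 0.15], "yaw": 0, "jaw": 38},
  {"delta_pos": [-0.02, 0, 0.3], "yaw": 0, "jaw": 38},
  {"delta_pos": [-0.03, 0, 0.45], "yaw": 0, "jaw": 38},
  {"delta_pos": [-0.05, 0, 0.6], "yaw": 0, "jaw": 38},
  {"delta_pos": [-0.06, 0, 0.72], "yaw": 0, "jaw": 38},
  {"delta_pos": [-0.06, 0, 0.77], "yaw": 0, "jaw": 38},
], grip_force=40)

```text
clock: 38.8
eef_pos: [432.1, -218.7, 11.4]
tcp_rot: [-3.141, 0.001, -3.028]
contact_force: [-0.0, -3.8, 7.9]
opening: 0.459
grasp_force: 46.0
```

```bash
python3 - <<'E'
from h import *
s=r.sense(); print(s['eef_pos'],s['contact_force'],s['grasp_force'])
E
```

```text
[ 432.08413253 -218.66026871   11.39906102] [-0.0303169  -3.83918076  7.94047538] 46.03787496685982
```

Call:
play_rows([
  {"delta_pos": [0, 0, 0.05], "yaw": 0, "jaw": 38},
  {"delta_pos": [0, 0, 0.1], "yaw": 0, "jaw": 38},
  {"delta_pos": [0, -0.05, 0.1], "yaw": 0, "jaw": 38},
  {"delta_pos": [0, -0.1, 0.1], "yaw": 0, "jaw": 38},
  {"delta_pos": [0, -0.2, 0.1], "yaw": 0, "jaw": 38},
  {"delta_pos": [0, -0.3, 0.1], "yaw": 0, "jaw": 38},
  {"delta_pos": [0, -0.4, 0.1], "yaw": 0, "jaw": 38},
  {"delta_pos": [0, -0.4, 0.1], "yaw": 0, "jaw": 38},
])

```text
clock: 39.6
eef_pos: [432.6, -222.7, 10.5]
tcp_rot: [-3.141, 0.001, -3.028]
contact_force: [-0.3, -3.3, 9.0]
opening: 0.459
grasp_force: 46.1
```

Call:
play_rows([
  {"delta_pos": [0, -0.15, 0], "yaw": 0, "jaw": 38},
  {"delta_pos": [0, -0.35, 0], "yaw": 0, "jaw": 38},
  {"delta_pos": [0, -0.6, 0], "yaw": 0, "jaw": 38},
  {"delta_pos": [0, -0.85, 0], "yaw": 0, "jaw": 38},
  {"delta_pos": [0, -1.05, 0], "yaw": 0, "jaw": 38},
  {"delta_pos": [0, -1.2, 0], "yaw": 0, "jaw": 38},
  {"delta_pos": [0, -1.3, 0], "yaw": 0, "jaw": 38},
  {"delta_pos": [0, -1.35, 0], "yaw": 0, "jaw": 38},
])

```text
clock: 40.4
eef_pos: [434.0, -235.8, 10.5]
tcp_rot: [-3.141, 0.001, -3.027]
contact_force: [-0.2, -0.9, 8.9]
opening: 0.459
grasp_force: 46.1
```

Call:
play_rows([
  {"delta_pos": [0, -0.02, 0], "yaw": 0, "jaw": 38},
  {"delta_pos": [0, -0.04, 0], "yaw": 0, "jaw": 38},
  {"delta_pos": [0, -0.06, -0.05], "yaw": 0, "jaw": 38},
  {"delta_pos": [0, -0.06, -0.1], "yaw": 0, "jaw": 38},
  {"delta_pos": [0.01, -0.06, -0.17], "yaw": 0, "jaw": 38},
  {"delta_pos": [0.01, -0.06, -0.25], "yaw": 0, "jaw": 38},
  {"delta_pos": [0.02, -0.06, -0.32], "yaw": 0, "jaw": 38},
  {"delta_pos": [0.02, -0.06, -0.35], "yaw": 0, "jaw": 38},
])

```text
clock: 41.2
eef_pos: [433.5, -236.2, 13.8]
tcp_rot: [-3.142, 0.0, -3.027]
contact_force: [-0.3, -1.2, 5.5]
opening: 0.459
grasp_force: 45.7
```

Call:
play_rows([
  {"delta_pos": [0, 0, -0.04], "yaw": 0, "jaw": 38},
  {"delta_pos": [0.01, 0, -0.08], "yaw": 0, "jaw": 38},
  {"delta_pos": [0.01, 0, -0.13], "yaw": 0, "jaw": 38},
  {"delta_pos": [0.01, 0, -0.18], "yaw": 0, "jaw": 38},
  {"delta_pos": [0.02, 0, -0.23], "yaw": 0, "jaw": 38},
  {"delta_pos": [0.02, 0, -0.28], "yaw": 0, "jaw": 38},
  {"delta_pos": [0.03, 0, -0.3], "yaw": 0, "jaw": 38},
  {"delta_pos": [0.03, 0, -0.3], "yaw": 0, "jaw": 38},
])

```text
clock: 42.0
eef_pos: [433.2, -236.3, 16.6]
tcp_rot: [-3.141, 0.0, -3.027]
contact_force: [2.6, -0.9, 3.5]
opening: 0.459
grasp_force: 45.5
```

Call:
play_rows([
  {"delta_pos": [0, 0, -0.05], "yaw": 0, "jaw": 38},
  {"delta_pos": [0.01, 0, -0.1], "yaw": 0, "jaw": 38},
  {"delta_pos": [0.01, 0, -0.17], "yaw": 0, "jaw": 38},
  {"delta_pos": [0.02, 0, -0.25], "yaw": 0, "jaw": 38},
  {"delta_pos": [0.02, 0, -0.32], "yaw": 0, "jaw": 38},
  {"delta_pos": [0.03, 0, -0.38], "yaw": 0, "jaw": 38},
  {"delta_pos": [0.03, 0, -0.4], "yaw": 0, "jaw": 38},
  {"delta_pos": [0.03, 0, -0.4], "yaw": 0, "jaw": 38},
])

```text
clock: 42.8
eef_pos: [432.8, -236.4, 20.7]
tcp_rot: [-3.142, 0.0, -3.028]
contact_force: [2.3, -1.4, 5.2]
opening: 0.461
grasp_force: 45.6
```

The pedal has risen past the tooth with a steady upward spring force, so it is free. I ease it up.

Call:
play_rows([
  {"delta_pos": [0.02, 0, -0.2], "yaw": 0, "jaw": 38},
  {"delta_pos": [0.04, 0, -0.6], "yaw": 0, "jaw": 38},
  {"delta_pos": [0.05, 0, -1.0], "yaw": 0, "jaw": 38},
  {"delta_pos": [0.06, 0, -1.4], "yaw": 0, "jaw": 38},
  {"delta_pos": [0.07, 0, -1.8], "yaw": 0, "jaw": 38},
  {"delta_pos": [0.07, 0, -2.2], "yaw": 0, "jaw": 38},
  {"delta_pos": [0.06, 0, -2.5], "yaw": 0, "jaw": 38},
  {"delta_pos": [0.05, 0, -2.6], "yaw": 0, "jaw": 38},
])

```text
clock: 43.6
eef_pos: [432.1, -236.4, 47.0]
tcp_rot: [-3.142, -0.0, -3.027]
contact_force: [0.9, -2.2, 5.3]
opening: 0.459
grasp_force: 46.0
```

Call:
play_rows([
  {"delta_pos": [-0.01, 0, -0.2], "yaw": 0, "jaw": 38},
  {"delta_pos": [-0.03, 0, -0.5], "yaw": 0, "jaw": 38},
  {"delta_pos": [-0.06, 0, -0.8], "yaw": 0, "jaw": 38},
  {"delta_pos": [-0.08, 0, -1.1], "yaw": 0, "jaw": 38},
  {"delta_pos": [-0.11, 0, -1.4], "yaw": 0, "jaw": 38},
  {"delta_pos": [-0.14, 0, -1.7], "yaw": 0, "jaw": 38},
  {"delta_pos": [-0.17, 0, -1.95], "yaw": 0, "jaw": 38},
  {"delta_pos": [-0.18, 0, -2.0], "yaw": 0, "jaw": 38},
])

```text
clock: 44.4
eef_pos: [433.9, -236.2, 66.9]
tcp_rot: [3.142, -0.0, -3.027]
contact_force: [-0.3, -1.7, 5.8]
opening: 0.462
grasp_force: 46.4
```

Call:
play_rows([
  {"delta_pos": [-0.02, 0, -0.15], "yaw": 0, "jaw": 38},
  {"delta_pos": [-0.04, 0, -0.3], "yaw": 0, "jaw": 38},
  {"delta_pos": [-0.07, 0, -0.5], "yaw": 0, "jaw": 38},
  {"delta_pos": [-0.09, 0, -0.7], "yaw": 0, "jaw": 38},
  {"delta_pos": [-0.12, 0, -0.85], "yaw": 0, "jaw": 38},
  {"delta_pos": [-0.14, 0, -1.0], "yaw": 0, "jaw": 38},
  {"delta_pos": [-0.16, 0, -1.1], "yaw": 0, "jaw": 38},
  {"delta_pos": [-0.16, 0, -1.1], "yaw": 0, "jaw": 38},
])

```text
clock: 45.2
eef_pos: [435.7, -236.1, 77.8]
tcp_rot: [-3.141, 0.0, -3.027]
contact_force: [-0.3, -1.2, 5.8]
opening: 0.458
grasp_force: 46.7
```

Call:
play_rows([
  {"delta_pos": [-0.01, 0, -0.08], "yaw": 0, "jaw": 38},
  {"delta_pos": [-0.02, 0, -0.16], "yaw": 0, "jaw": 38},
  {"delta_pos": [-0.04, 0, -0.24], "yaw": 0, "jaw": 38},
  {"delta_pos": [-0.05, 0, -0.32], "yaw": 0, "jaw": 38},
  {"delta_pos": [-0.07, 0, -0.4], "yaw": 0, "jaw": 38},
  {"delta_pos": [-0.08, 0, -0.47], "yaw": 0, "jaw": 38},
  {"delta_pos": [-0.09, 0, -0.5], "yaw": 0, "jaw": 38},
  {"delta_pos": [-0.09, 0, -0.5], "yaw": 0, "jaw": 38},
])

```text
clock: 46.0
eef_pos: [436.4, -235.7, 82.1]
tcp_rot: [3.141, -0.0, -3.027]
contact_force: [3.2, -1.6, -7.4]
opening: 0.456
grasp_force: 45.4
```

The upward travel has ended and the lid is shut. I relax slightly and let go.

Call:
play_rows([
  {"delta_pos": [0, 0, 0.05], "yaw": 0, "jaw": 47},
  {"delta_pos": [0, 0, 0.05], "yaw": 0, "jaw": 50},
  {"delta_pos": [0, 0, 0.05], "yaw": 0, "jaw": 56},
  {"delta_pos": [0, 0, 0.05], "yaw": 0, "jaw": 64},
  {"delta_pos": [0, 0, 0.05], "yaw": 0, "jaw": 72},
  {"delta_pos": [0, 0, 0.05], "yaw": 0, "jaw": 80},
  {"delta_pos": [0, 0, -0.5], "yaw": 0, "jaw": 80},
  {"delta_pos": [0, 0, -2], "yaw": 0, "jaw": 80},
], grip_force=20)

```text
clock: 46.8
eef_pos: [435.7, -235.4, 102.1]
tcp_rot: [3.14, -0.002, -3.027]
contact_force: [-0.6, -0.0, 0.7]
opening: 0.8
grasp_force: 0.0
```

Call:
play_rows([
  {"delta_pos": [0, 0, -1.5], "yaw": 0, "jaw": 80},
  {"delta_pos": [0, 0, -4], "yaw": 0, "jaw": 80},
  {"delta_pos": [0, 0, -7], "yaw": 0, "jaw": 80},
  {"delta_pos": [0, 0, -9], "yaw": 0, "jaw": 80},
  {"delta_pos": [0, 0, -10], "yaw": 0, "jaw": 80},
  {"delta_pos": [0, 0, -10], "yaw": 0, "jaw": 80},
  {"delta_pos": [0, 0, -10], "yaw": 0, "jaw": 80},
  {"delta_pos": [0, 0, -10], "yaw": 0, "jaw": 80},
])

```text
clock: 47.6
eef_pos: [435.8, -235.5, 201.4]
tcp_rot: [3.14, -0.002, -3.027]
contact_force: [0.4, -0.3, -0.1]
opening: 0.801
grasp_force: 0.0
```

```bash
python3 - <<'E'
from h import *
np.set_printoptions(precision=2,suppress=True)
s=r.sense(); print(s['clock'],s['eef_pos'],s['contact_force'],s['opening'])
C=vision.calibration('scene'); im,d=vision.grab_frame('scene'); save('end.png',im)
ref=cv2.imread('pics/scene.png')[:,:,::-1].astype(int)
m=np.abs(im.astype(int)-ref).max(-1); print('lid area diff',np.median(m[200:245,270:320]))
P=cloud('scene',d,C)[205:240,265:315].reshape(-1,3); P=P[np.isfinite(P[:,0])&(P[:,2]>135)]
A=np.c_[P[:,:2],np.ones(len(P))]; print('lid plane',np.linalg.lstsq(A,P[:,2],rcond=None)[0],np.median(P[:,2]))
P=cloud('scene',np.load('/tmp/scene_d.npy'),C)[205:240,265:315].reshape(-1,3); P=P[np.isfinite(P[:,0])&(P[:,2]>135)]
A=np.c_[P[:,:2],np.ones(len(P))]; print('at start',np.linalg.lstsq(A,P[:,2],rcond=None)[0],np.median(P[:,2]))
E
```

```text
47.6 [ 435.81 -235.52  201.39] [ 0.38 -0.28 -0.14] 0.8005244416873042
lid area diff 2.0
lid plane [  0.01   0.03 158.88] 154.77948359843572
at start [  0.01   0.03 158.88] 154.6871991999394
```

The lid is back where it was at the start, and nothing is being touched. I hand the job in.

```bash
python3 -c "
from rig import r
print(r.sign_off())"
```

```text
the job is handed in; nothing more can be done
None
```

The job is handed in: the off-white cap was set down upright on the keeper's inner floor, the lid was worked by the pedal alone and eased shut, and the arm touched nothing at the end; the hand-in returned no verdict.

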